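# Pack test probes with desiccant and start the purge

### The arm

A 6-joint arm with a two-finger parallel gripper is mounted at the origin on the work surface. World frame = base frame: x ahead of the robot, y to its left, z up, the work surface at z = 0. Lengths are in m, angles in rad, forces in N, time in s.
With the tool pointing down it reaches from about 0.275 to 0.975 m from the base axis. Payload 8.4 kg.
Tool frame: the origin (TCP) lies midway between the tips of the shut fingers; the grasp point (between the pads) lies 19 mm behind it; z points along the fingers, y is the line along which they close (so a half turn about z gives the same grasp; the last joint's range is limited). The gripper opens to 92 mm and grips with 3 to 60 N. Pads are 20 mm wide; open, the fingers measure 128 mm over their backs; the gripper's body (75 mm by 189 mm) begins 69 mm behind the grasp point.
Start: joints at [1.3, 0.353, 1.633, -0, 1.155, -0.002], TCP at [0.166, 0.603, 0.215] pointing down, gripper open.
Joint ranges: [-2.63, 2.63], [-0.92, 2.1], [0.06, 2.66], [-1.3, 4.44], [0, 2.69], [-3.02, 3.02]. Speed limits (rad/s): [2.22, 2.22, 2.79, 3.14, 3.14, 3.14].

### API

Orientations are given as a 3x3 rotation matrix whose columns are the frame's x, y, z axes.
In Python, from plant import ctrl, snapshot, camera_params gives the robot as it stands.
- The arm moves only by the tool servo_tool, never from a script. Its argument "moves" is one flat list of numbers, 7 for each row, row after row: the shift along the tool's x, y, z in m, then the turn, a rotation vector about the tool's x, y, z in rad, then the finger opening in m, from 0 to 0.0919. A call has 1 to 5 rows; each row is the pose to reach, as a shift and turn from the pose commanded when the call began, along the tool's axes at that moment; what a row does not reach only later rows make up. A row lasts 1/12 s, in which the tool goes at most 41.7 mm and 7.16 degrees, less where a joint would pass 70% of its speed; a pose out of reach is approached as far as the arm can. A call with a gripper value outside its range is refused whole. The fingers move at their own pace and stop on an object; the grip force is fixed at half the most. Time passes only in rows, so rows that repeat a pose let the fingers close. It gives the time, the measured TCP pose, the force, the opening and the grip force at its end, in the units of the state.
- ctrl.get_obs(): the state, without advancing time (a new reading comes with each control period).
- snapshot(name): name is "scene" or "top" or "wrist"; returns (picture, depth): 420x560x3 uint8, red, green, blue; 420x560 float32, m along the optical axis (not along the pixel's ray), 0 where there is no reading.
- camera_params(name): a dict with "K" (3x3 intrinsics, pixels), "dist_coeffs" ([k1, k2, p1, p2, k3] as OpenCV has them; the pictures are not rectified), "T" (4x4, takes a point from camera to world coordinates). Camera axes: x right, y up, looking along -z (the intrinsics and any distortion apply to the point x, -y, -z); pixel columns grow to the right and rows downward; lengths in m; the calibration is good to about 2 mm. A picture is of the moment at which its call begins: read the wrist's pose just before it. camera_params takes no time and is no camera call; for the wrist camera it gives the pose at the moment of the call.
- ctrl.hand_in(): hands the job in; it is judged then, once.
The state is a dict: "clock": time; "joint_pos": joint angles; "dq": joint speeds; "joint_efforts": joint torques, N m; "eef_pos": TCP position; "orientation": TCP orientation; "ft_force": force on the tool from outside, world axes, zero at the start; "wrist_torque": the same for the moment, N m; "finger_gap": finger opening in m; "gripper_force": force on a finger pad.
Only numpy, scipy, OpenCV 4.12 (cv2) and the standard library are available. Lean on these libraries where they do the work, as an engineer would, in place of code of your own. Each camera call takes 0.05 s, during which the arm holds its last target. There are 200 camera calls.

### The job

Pack every red-handled test probe into an empty clear vial of its own: first drop a fresh blue desiccant pellet from the pocket tray into the vial, then push the probe down on top until its flange sits on the rim. Never put a spent orange pellet in a vial, and leave the green-handled finished probe, the solder spool, the flux bottle and the screwdriver where they are. When all red probes are packed, swing the red lever of the purge valve fully over and let go.

Things in the scene. Friction and masses are not known exactly. Their poses are not given: they have to be found in the camera images.
- probe0: RED-handled test probe, may be absent; starts upright in a hole (14 mm dia) of a loose black stand (200 by 60 by 50 mm high, four holes 45 mm apart), flange on the stand's top. Origin at the lower tip, z up its axis: shaft 11 mm dia from 0 to 42 mm (first 6 mm tapered), flange 26 mm dia from 42 to 46 mm, round handle 12 mm dia from 46 to 90 mm. 35 g
- probe1: RED-handled test probe, may be absent; starts upright in a hole (14 mm dia) of a loose black stand (200 by 60 by 50 mm high, four holes 45 mm apart), flange on the stand's top. Origin at the lower tip, z up its axis: shaft 11 mm dia from 0 to 42 mm (first 6 mm tapered), flange 26 mm dia from 42 to 46 mm, round handle 12 mm dia from 46 to 90 mm. 35 g
- probe2: RED-handled test probe, may be absent; starts upright in a hole (14 mm dia) of a loose black stand (200 by 60 by 50 mm high, four holes 45 mm apart), flange on the stand's top. Origin at the lower tip, z up its axis: shaft 11 mm dia from 0 to 42 mm (first 6 mm tapered), flange 26 mm dia from 42 to 46 mm, round handle 12 mm dia from 46 to 90 mm. 35 g
- probe3: RED-handled test probe, may be absent; starts upright in a hole (14 mm dia) of a loose black stand (200 by 60 by 50 mm high, four holes 45 mm apart), flange on the stand's top. Origin at the lower tip, z up its axis: shaft 11 mm dia from 0 to 42 mm (first 6 mm tapered), flange 26 mm dia from 42 to 46 mm, round handle 12 mm dia from 46 to 90 mm. 35 g
- done_a: finished probe with a GREEN handle, same shape as the red ones, already seated in vial1 (one of done_a, done_b is present); leave it there
- done_b: finished probe with a GREEN handle, same shape as the red ones, already seated in vial3 (one of done_a, done_b is present); leave it there
- blue0: BLUE (fresh) desiccant pellet: upright cylinder 10 mm dia, 11 mm high, 10 g, standing in a pocket of the grey tray; origin at the centre of its underside
- blue1: BLUE (fresh) desiccant pellet: upright cylinder 10 mm dia, 11 mm high, 10 g, standing in a pocket of the grey tray; origin at the centre of its underside
- blue2: BLUE (fresh) desiccant pellet: upright cylinder 10 mm dia, 11 mm high, 10 g, standing in a pocket of the grey tray; origin at the centre of its underside
- blue3: BLUE (fresh) desiccant pellet: upright cylinder 10 mm dia, 11 mm high, 10 g, standing in a pocket of the grey tray; origin at the centre of its underside
- blue4: BLUE (fresh) desiccant pellet: upright cylinder 10 mm dia, 11 mm high, 10 g, standing in a pocket of the grey tray; origin at the centre of its underside
- spent0: ORANGE (spent) desiccant pellet, same shape and size as the blue ones, in the same tray; not to be used
- spent1: ORANGE (spent) desiccant pellet, same shape and size as the blue ones, in the same tray; not to be used
- tray: loose grey pocket tray 200 (x) by 105 (y) by 14 mm high, 0.7 kg; origin at the centre of its underside. 4 by 2 round pockets 11.5 mm dia, 3 mm deep, at x = +-22.5, +-67.5 mm, y = +-22.5 mm; one pocket is empty. Pellets stand 8 mm proud of the top
- vial0 (a point): centre of the mouth (rim, 70 mm above the bench) of vial 0, one of five fixed clear vials 45 mm apart in a row along this frame's y axis; z up. Bore 16 mm dia, widening to 20 mm over the top 10 mm, rim 25 mm outside dia; bore floor 58 mm below the rim. Grey rack base 75 by 235 by 10 mm high, teal rail 28 mm high behind the vials (+x)
- vial1 (a point): centre of the mouth (rim, 70 mm above the bench) of vial 1, one of five fixed clear vials 45 mm apart in a row along this frame's y axis; z up. Bore 16 mm dia, widening to 20 mm over the top 10 mm, rim 25 mm outside dia; bore floor 58 mm below the rim. Grey rack base 75 by 235 by 10 mm high, teal rail 28 mm high behind the vials (+x)
- vial2 (a point): centre of the mouth (rim, 70 mm above the bench) of vial 2, one of five fixed clear vials 45 mm apart in a row along this frame's y axis; z up. Bore 16 mm dia, widening to 20 mm over the top 10 mm, rim 25 mm outside dia; bore floor 58 mm below the rim. Grey rack base 75 by 235 by 10 mm high, teal rail 28 mm high behind the vials (+x)
- vial3 (a point): centre of the mouth (rim, 70 mm above the bench) of vial 3, one of five fixed clear vials 45 mm apart in a row along this frame's y axis; z up. Bore 16 mm dia, widening to 20 mm over the top 10 mm, rim 25 mm outside dia; bore floor 58 mm below the rim. Grey rack base 75 by 235 by 10 mm high, teal rail 28 mm high behind the vials (+x)
- vial4 (a point): centre of the mouth (rim, 70 mm above the bench) of vial 4, one of five fixed clear vials 45 mm apart in a row along this frame's y axis; z up. Bore 16 mm dia, widening to 20 mm over the top 10 mm, rim 25 mm outside dia; bore floor 58 mm below the rim. Grey rack base 75 by 235 by 10 mm high, teal rail 28 mm high behind the vials (+x)
- valve (a joint): lever of the teal purge valve, rad: 0 = leaning towards -x of its base (off), 1.0 = fully over to +x (on); starts between 0 and 0.15; stays where it is left; light (under 2 N at the knob)
- valve_tip (a point): centre of the red ball knob (26 mm dia) on the end of the valve lever, 80 mm from its hinge axis (hinge 22 mm above the bench, amid a fixed teal block 70 by 50 by 25 mm high). The frame turns with the lever: its y axis is the hinge axis; at joint 0 the frame is level, x pointing to where the lever goes as the joint grows
- spool: solder spool standing on the bench, 50 mm dia, 40 mm high; bystander; origin at its underside
- flux: amber flux bottle, 40 mm dia, 100 mm high; bystander; origin at its underside
- driver: yellow screwdriver 160 mm long lying on the bench; bystander
There are look-alikes about, which are no part of the job. Of the things that look like the part that bears valve, the smaller one is meant.

How it is judged:
On the way, in this order (a step that is already met when the one before it is completed fails the run):
1. every red probe is seated in a vial with a blue pellet beneath it, while the valve is still off ((horizontal distance between probe0 and vial0 below 0.006 m or horizontal distance between probe0 and vial1 below 0.006 m or horizontal distance between probe0 and vial2 below 0.006 m or horizontal distance between probe0 and vial3 below 0.006 m or horizontal distance between probe0 and vial4 below 0.006 m) and (horizontal distance between probe1 and vial0 below 0.006 m or horizontal distance between probe1 and vial1 below 0.006 m or horizontal distance between probe1 and vial2 below 0.006 m or horizontal distance between probe1 and vial3 below 0.006 m or horizontal distance between probe1 and vial4 below 0.006 m) and (horizontal distance between probe2 and vial0 below 0.006 m or horizontal distance between probe2 and vial1 below 0.006 m or horizontal distance between probe2 and vial2 below 0.006 m or horizontal distance between probe2 and vial3 below 0.006 m or horizontal distance between probe2 and vial4 below 0.006 m) and (horizontal distance between probe3 and vial0 below 0.006 m or horizontal distance between probe3 and vial1 below 0.006 m or horizontal distance between probe3 and vial2 below 0.006 m or horizontal distance between probe3 and vial3 below 0.006 m or horizontal distance between probe3 and vial4 below 0.006 m) and height (world z) of probe0 between 0.024 and 0.032 m and height (world z) of probe1 between 0.024 and 0.032 m and height (world z) of probe2 between 0.024 and 0.032 m and height (world z) of probe3 between 0.024 and 0.032 m and angle between each of probe0, probe1, probe2, probe3's own z axis and vertical below 0.08 rad and (horizontal distance between each of probe0, probe1, probe2, probe3 and vial0 above 0.02 m or horizontal distance between any of blue0, blue1, blue2, blue3, blue4 and vial0 below 0.008 m) and (horizontal distance between each of probe0, probe1, probe2, probe3 and vial1 above 0.02 m or horizontal distance between any of blue0, blue1, blue2, blue3, blue4 and vial1 below 0.008 m) and (horizontal distance between each of probe0, probe1, probe2, probe3 and vial2 above 0.02 m or horizontal distance between any of blue0, blue1, blue2, blue3, blue4 and vial2 below 0.008 m) and (horizontal distance between each of probe0, probe1, probe2, probe3 and vial3 above 0.02 m or horizontal distance between any of blue0, blue1, blue2, blue3, blue4 and vial3 below 0.008 m) and (horizontal distance between each of probe0, probe1, probe2, probe3 and vial4 above 0.02 m or horizontal distance between any of blue0, blue1, blue2, blue3, blue4 and vial4 below 0.008 m) and value of joint valve below 0.4 rad), for 0.2 s.
2. the valve lever is fully over (value of joint valve above 0.85 rad), for 0.2 s.
At the end, for the whole second after the job is handed in: Every red probe present stands released and still in a vial: axis at the tip within 6 mm of the vial's centre, upright within 0.08 rad, flange within 4 mm of the rim, with a blue pellet in the same vial beneath it; the green probe is still seated in its vial; the valve lever stands beyond 0.85 rad ((horizontal distance between probe0 and vial0 below 0.006 m or horizontal distance between probe0 and vial1 below 0.006 m or horizontal distance between probe0 and vial2 below 0.006 m or horizontal distance between probe0 and vial3 below 0.006 m or horizontal distance between probe0 and vial4 below 0.006 m) and (horizontal distance between probe1 and vial0 below 0.006 m or horizontal distance between probe1 and vial1 below 0.006 m or horizontal distance between probe1 and vial2 below 0.006 m or horizontal distance between probe1 and vial3 below 0.006 m or horizontal distance between probe1 and vial4 below 0.006 m) and (horizontal distance between probe2 and vial0 below 0.006 m or horizontal distance between probe2 and vial1 below 0.006 m or horizontal distance between probe2 and vial2 below 0.006 m or horizontal distance between probe2 and vial3 below 0.006 m or horizontal distance between probe2 and vial4 below 0.006 m) and (horizontal distance between probe3 and vial0 below 0.006 m or horizontal distance between probe3 and vial1 below 0.006 m or horizontal distance between probe3 and vial2 below 0.006 m or horizontal distance between probe3 and vial3 below 0.006 m or horizontal distance between probe3 and vial4 below 0.006 m) and height (world z) of probe0 between 0.024 and 0.032 m and height (world z) of probe1 between 0.024 and 0.032 m and height (world z) of probe2 between 0.024 and 0.032 m and height (world z) of probe3 between 0.024 and 0.032 m and angle between each of probe0, probe1, probe2, probe3's own z axis and vertical below 0.08 rad and (horizontal distance between each of probe0, probe1, probe2, probe3 and vial0 above 0.02 m or horizontal distance between any of blue0, blue1, blue2, blue3, blue4 and vial0 below 0.008 m) and (horizontal distance between each of probe0, probe1, probe2, probe3 and vial1 above 0.02 m or horizontal distance between any of blue0, blue1, blue2, blue3, blue4 and vial1 below 0.008 m) and (horizontal distance between each of probe0, probe1, probe2, probe3 and vial2 above 0.02 m or horizontal distance between any of blue0, blue1, blue2, blue3, blue4 and vial2 below 0.008 m) and (horizontal distance between each of probe0, probe1, probe2, probe3 and vial3 above 0.02 m or horizontal distance between any of blue0, blue1, blue2, blue3, blue4 and vial3 below 0.008 m) and (horizontal distance between each of probe0, probe1, probe2, probe3 and vial4 above 0.02 m or horizontal distance between any of blue0, blue1, blue2, blue3, blue4 and vial4 below 0.008 m) and horizontal distance between done_a and vial1 below 0.006 m and horizontal distance between done_b and vial3 below 0.006 m and height (world z) of each of done_a, done_b below 0.034 m and linear speed of each of probe0, probe1, probe2, probe3 below 0.02 m/s and value of joint valve above 0.85 rad); the robot touches nothing.
It fails at once if an orange pellet is put into a vial ((height (world z) of spent0 below 0.055 m and (horizontal distance between spent0 and vial0 below 0.009 m or horizontal distance between spent0 and vial1 below 0.009 m or horizontal distance between spent0 and vial2 below 0.009 m or horizontal distance between spent0 and vial3 below 0.009 m or horizontal distance between spent0 and vial4 below 0.009 m)) or (height (world z) of spent1 below 0.055 m and (horizontal distance between spent1 and vial0 below 0.009 m or horizontal distance between spent1 and vial1 below 0.009 m or horizontal distance between spent1 and vial2 below 0.009 m or horizontal distance between spent1 and vial3 below 0.009 m or horizontal distance between spent1 and vial4 below 0.009 m))).
It fails at once if the finished green probe is pulled out of its vial (distance of any of done_a, done_b from where it was at the start of the episode above 0.012 m).
It fails at once if the spool, the flux bottle or the screwdriver is moved more than 30 mm (distance of any of spool, flux, driver from where it was at the start of the episode above 0.03 m).
Of probe0, probe1, probe2, probe3 only 3 to 4 are there at a start; the rules pass over those that are not, and their reading is None.
Of done_a, done_b only 1 to 1 are there at a start; the rules pass over those that are not, and their reading is None.
At some moment in a run one of tray, stand may be knocked a few centimetres aside while the robot is not near it.
It also fails if it takes over 210 s, if anything falls off the work surface, if the arm or the gripper's body presses on something with over 40 N, if the wrist force passes 120 N, or if a joint passes its speed limit or range.

## Working session

There is one attempt and no reset: what is moved stays moved. The work goes in short steps, Python scripts to look and compute and a tool call to move; the robot and the scene stay as the last step left them, time stands still between calls to the robot, and variables do not carry over. Pictures are saved under pics/ and viewed, at most 14 in all, crops included, and the job is handed in when it is done.

Besides the shell and the picture viewer there is one more tool, called after "Request:" as a command line: name --argument value ..., lists and objects as JSON in quotes. servo_tool: Moves the arm, as the interface text tells. Its arguments: {"type":"object","properties":{"moves":{"type":"array","items":{"type":"number"}}},"required":["moves"]}

```bash
mkdir -p pics; ls; cat > h.py <<'E'
import numpy as np, cv2
from plant import ctrl, snapshot, camera_params
def save(name,fn):
    p,d=snapshot(name); cp=camera_params(name)
    cv2.imwrite('pics/'+fn+'.png',cv2.cvtColor(p,cv2.COLOR_RGB2BGR)); np.savez('pics/'+fn+'.npz',p=p,d=d,K=cp['K'],dc=cp['dist_coeffs'],T=cp['T'])
def ray(fn,uv):
    z=np.load('pics/'+fn+'.npz'); u=cv2.undistortPoints(np.array([[uv]],float),z['K'],z['dc'])[0,0]
    return z['T'][:3,3], z['T'][:3,:3]@np.array([u[0],-u[1],-1]), z
def atz(fn,uv,h):
    o,d,_=ray(fn,uv); return (o+d*(h-o[2])/d[2])
def atd(fn,uv):
    o,d,z=ray(fn,uv); return o+d*z['d'][int(round(uv[1])),int(round(uv[0]))]
def tri(f1,a,f2,b):
    o1,d1,_=ray(f1,a);o2,d2,_=ray(f2,b)
    s=np.linalg.lstsq(np.c_[d1,-d2],o2-o1,rcond=None)[0]
    p,q=o1+s[0]*d1,o2+s[1]*d2; return (p+q)/2,np.linalg.norm(p-q)
E
python3 - <<'E'
from h import *
for n in("scene","top","wrist"): save(n,n+"0")
a=np.hstack([cv2.imread('pics/scene0.png')]);
o=ctrl.get_obs();print(o['clock'],o['eef_pos'],o['orientation'])
for n in("scene","top"):
  c=camera_params(n);print(c['K'],c['T'],c['dist_coeffs'])
E
```

```text
pics
0.15 [0.16584597 0.60219958 0.21402715] [[-9.64099402e-01  2.65541460e-01 -2.76407531e-04]
 [ 2.65541604e-01  9.64098851e-01 -1.03066258e-03]
 [-7.19946289e-06 -1.06705887e-03 -9.99999431e-01]]
[[515.58383947   0.         282.77988936]
 [  0.         515.58383947 206.93629557]
 [  0.           0.           1.        ]] [[ 0.840142   -0.28148406  0.46360343  1.00516624]
 [ 0.5419096   0.47073842 -0.69623224 -0.82551354]
 [-0.02225767  0.83616509  0.54802603  0.72637445]
 [ 0.          0.          0.          1.        ]] [-0.15229618  0.          0.          0.          0.        ]
[[451.5701644    0.         284.92285305]
 [  0.         451.5701644  212.16154617]
 [  0.           0.           1.        ]] [[-0.01545385  0.98601784 -0.16592166  0.2441891 ]
 [-0.99960221 -0.0191508  -0.02070452 -0.02299791]
 [-0.02359255  0.16553569  0.98592156  1.31975592]
 [ 0.          0.          0.          1.        ]] [-0.09896501  0.          0.          0.          0.        ]
```

View pics/scene0.png

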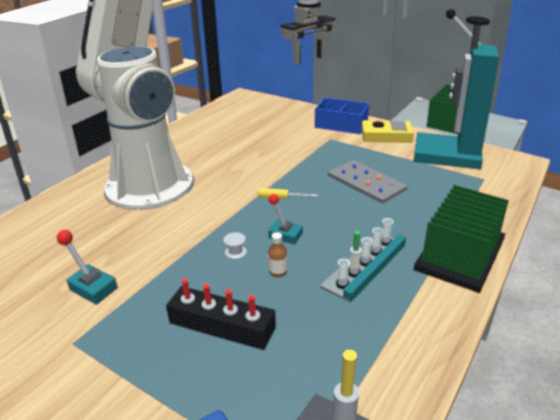

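View pics/top0.png

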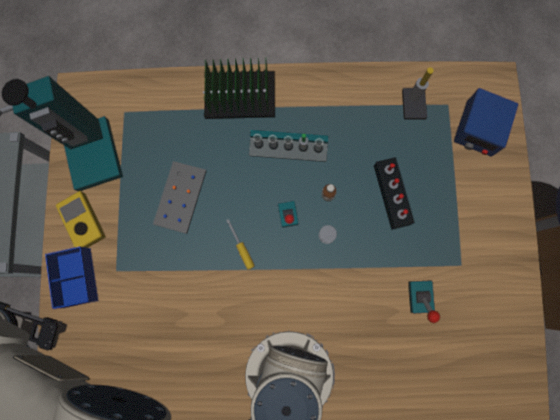

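Four red probes stand in the black stand: top view (390,170), (393,184), (398,199), (403,214). The rack is at top (288,143), with green in the 4th vial from the left. The tray is at (180,197). There are two levers: A at top (288,215), scene (285,230), and B at top (425,300), scene (90,280). A looks smaller, so I'll check it in enlarged crops.

```bash
python3 - <<'E'
import cv2,numpy as np
t=cv2.imread('pics/top0.png');s=cv2.imread('pics/scene0.png')
def c(i,x,y,w,h,W,H): return cv2.resize(i[y:y+h,x:x+w],(W,H),interpolation=cv2.INTER_CUBIC)
cv2.imwrite('pics/c1.png',np.vstack([np.hstack([c(t,150,155,60,90,200,300),c(t,240,122,100,50,600,300)]),np.hstack([c(t,370,150,50,85,176,300),c(t,265,190,84,70,312,300//1),c(t,395,270,70,70,312,300)])]))
cv2.imwrite('pics/c2.png',np.vstack([np.hstack([c(s,160,270,120,90,400,300),c(s,320,210,120,90,400,300)]),np.hstack([c(s,220,180,120,90,400,300),c(s,40,220,120,90,400,300)])]))
E
```

```text
(no output)
```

View pics/c1.png

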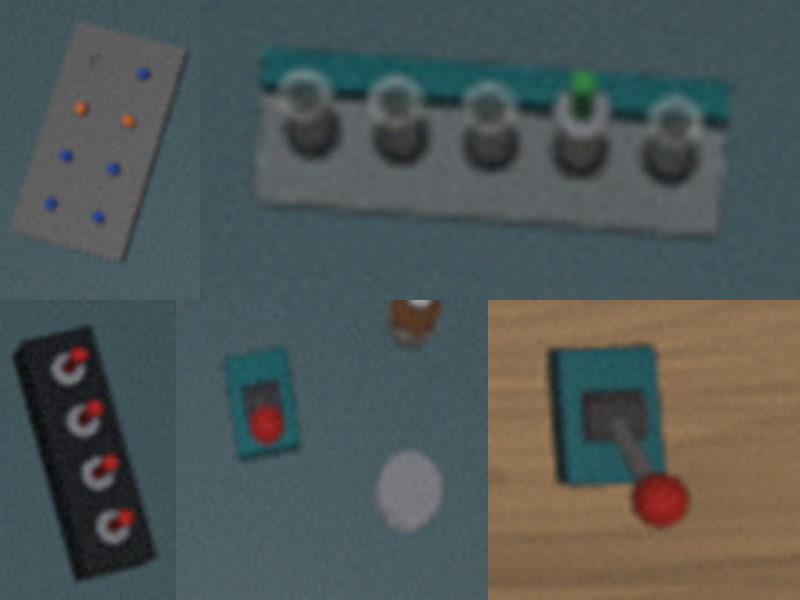

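View pics/c2.png

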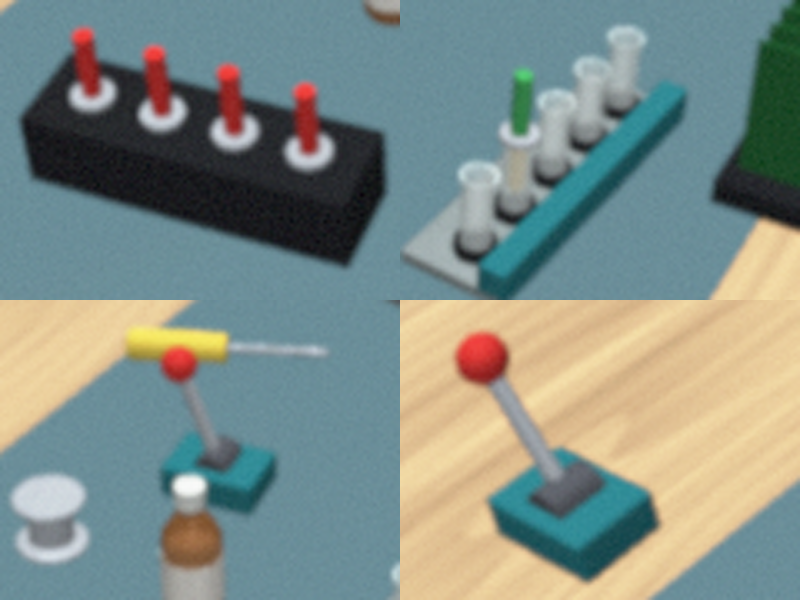

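A at top (288,215) is clearly the smaller: its block is about 14 px across against about 25 px for B in the top view, so the target is A. Next I triangulate the vial rims, flanges, and knob.

```bash
python3 - <<'E'
from h import *
np.set_printoptions(precision=4,suppress=True)
L=dict(v0=((257.5,137.5),(387.8,221.1)),v1=((272.7,138.7),(377.6,231)),v2=((288.2,139.8),(367.1,240.9)),v3=((303.7,141.2),(355.7,249.9)),v4=((319.2,142.3),(344,262.5)),
f0=((389.6,169.3),(253,315.3)),f1=((393.6,184.3),(230.5,309.6)),f2=((397.8,199),(208.6,303.9)),f3=((402.1,213.75),(187.6,298.5)),knob=((289.2,219.2),(273.7,199.2)))
for k,(a,b) in L.items(): print(k,*tri('top0',a,'scene0',b), atz('top0',a,{'v':.07,'f':.054,'k':.095}[k[0]]),atd('top0',a))
P=[(93,62),(143,74),(81,109),(128,121),(66,156),(113,169),(51,204),(98,217)]
for p in P: print(atz('top0',(150+p[0]*.3,155+p[1]*.3),.022))
for p in[(328,235),(330,191),(288,215),(244,255)]: print(atd('top0',p))
E
```

```text
v0 [0.6789 0.0811 0.0675] 0.005318823267335058 [0.6756 0.0794 0.07  ] [0.6855 0.0818 0.0413]
v1 [0.6743 0.0368 0.0662] 0.004707382289826944 [0.6709 0.0353 0.07  ] [0.6785 0.0364 0.0476]
v2 [ 0.6699 -0.0081  0.0666] 0.005097176050192366 [ 0.6665 -0.0095  0.07  ] [ 0.6763 -0.0092  0.0411]
v3 [ 0.6641 -0.0525  0.0698] 0.006248069980692055 [ 0.6612 -0.0542  0.07  ] [ 0.6575 -0.0539  0.0813]
v4 [ 0.6606 -0.0974  0.0666] 0.005792519950270466 [ 0.657  -0.0988  0.07  ] [ 0.6645 -0.1002  0.0472]
f0 [ 0.5801 -0.2999  0.0505] 0.005861285153488336 [ 0.577 -0.301  0.054] [ 0.5719 -0.2968  0.0733]
f1 [ 0.5355 -0.3091  0.0495] 0.005692782411520342 [ 0.5323 -0.31    0.054 ] [ 0.5272 -0.3049  0.0766]
f2 [ 0.4916 -0.319   0.0498] 0.004725967757214243 [ 0.4891 -0.3196  0.054 ] [ 0.4847 -0.3144  0.0764]
f3 [ 0.4482 -0.329   0.05  ] 0.004045365166367846 [ 0.4462 -0.3295  0.054 ] [ 0.4431 -0.3248  0.0734]
knob [ 0.4327 -0.0071  0.0936] 0.005109593359448135 [ 0.4305 -0.0087  0.095 ] [ 0.4281 -0.0089  0.1111]
[0.5859 0.3229 0.022 ]
[0.5736 0.2771 0.022 ]
[0.5429 0.3326 0.022 ]
[0.5309 0.2897 0.022 ]
[0.5004 0.345  0.022 ]
[0.4877 0.3023 0.022 ]
[0.4574 0.3574 0.022 ]
[0.445  0.3148 0.022 ]
[ 0.391  -0.1176  0.0422]
[ 0.5067 -0.1228  0.0978]
[ 0.4402 -0.0058  0.1075]
[0.3397 0.1239 0.0232]
```

Request:
servo_tool --moves '[-0.0376,-0.0165,0,0,0,0.1034,0.03,-0.0752,-0.033,0,0,0,0.2068,0.03,-0.1128,-0.0495,0,0,0,0.3102,0.03,-0.1504,-0.066,0,0,0,0.4136,0.03,-0.188,-0.0825,0,0,0,0.517,0.03]'

```text
clock: 0.57
eef_pos: [0.3263, 0.4716, 0.2145]
orientation: [[-0.704, 0.711, -0.0], [0.711, 0.704, -0.0], [-0.0, -0.0, -1.0]]
ft_force: [0.7, 0.3, 0.5]
finger_gap: 0.0608
gripper_force: 0.0
```

Request:
servo_tool --moves '[-0.041,0,0,0,0,0,0.03,-0.08,0.01,0,0,0,0,0.03,-0.12,0.02,0,0,0,0,0.03,-0.16,0.025,0,0,0,0,0.03,-0.2,0.025,0,0,0,0,0.03]'

```text
clock: 0.98
eef_pos: [0.4862, 0.3482, 0.2145]
orientation: [[-0.707, 0.707, 0.0], [0.707, 0.707, 0.0], [-0.0, 0.001, -1.0]]
ft_force: [-0.9, 0.1, -0.3]
finger_gap: 0.0303
gripper_force: 0.0
```

Request:
servo_tool --moves '[-0.04,0,0,0,0,0,0.03,-0.044,0,0,0,0,0,0.03,-0.044,0,0,0,0,0,0.03]'

```text
clock: 1.23
eef_pos: [0.5167, 0.3164, 0.2142]
orientation: [[-0.704, 0.71, -0.0], [0.71, 0.704, -0.0], [0.0, -0.0, -1.0]]
ft_force: [-0.3, 0.8, -0.5]
finger_gap: 0.0304
gripper_force: 0.0
```

```bash
python3 - <<'E'
from h import *
o=ctrl.get_obs();print(o['clock'],o['eef_pos'],o['orientation'],o['joint_pos'])
save('wrist','w1');print(camera_params('wrist')['T'],camera_params('wrist')['K'])
E
```

```text
1.2333 [0.51671881 0.31638114 0.21423999] [[-7.04213536e-01  7.09988147e-01 -3.56817586e-04]
 [ 7.09988236e-01  7.04213459e-01 -3.30296522e-04]
 [ 1.67691313e-05 -4.85935570e-04 -9.99999882e-01]] [ 5.46987942e-01  3.24117899e-01  1.67585140e+00 -1.06120755e-04
  1.14209990e+00 -2.34282748e-01]
[[ 0.70933507 -0.67873886 -0.19015078  0.46238151]
 [ 0.70487057  0.68260885  0.19287988  0.37221186]
 [-0.00111647 -0.27084815  0.96262144  0.38506382]
 [ 0.          0.          0.          1.        ]] [[319.69654696   0.         278.2039626 ]
 [  0.         319.69654696 207.40307142]
 [  0.           0.           1.        ]]
```

View pics/w1.png

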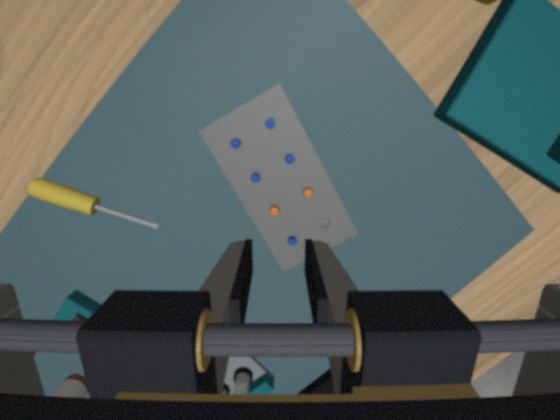

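The wrist view shows blue pellets at (270,123), (236,143), (290,158), (255,177), (292,240), orange at (308,193), (275,210), and the empty pocket at (324,223).

```bash
cat >> h.py <<'E'
np.set_printoptions(precision=4,suppress=True)
def blobs(fn,kind,amin=8):
    p=np.load('pics/'+fn+'.npz')['p']; hsv=cv2.cvtColor(p,cv2.COLOR_RGB2HSV)
    lo,hi={'blue':((105,120,60),(130,255,255)),'orange':((5,120,120),(17,255,255)),'red':((0,170,60),(4,255,255)),'green':((50,140,60),(70,255,255))}[kind]
    n,l,s,c=cv2.connectedComponentsWithStats(cv2.inRange(hsv,lo,hi))
    return [(c[i],s[i]) for i in range(1,n) if s[i,4]>=amin]
def delta(t):
    o=ctrl.get_obs(); return o['orientation'].T@(np.array(t)-o['eef_pos']) if isinstance(o['orientation'],np.ndarray) else np.array(o['orientation']).T@(np.array(t)-np.array(o['eef_pos']))
E
python3 - <<'E'
from h import *
for k in('blue','orange'):
  for c,s in blobs('w1',k): 
    if c[1]<260: print(k,c,s[4],atz('w1',c,.02),atd('w1',c))
E
```

```text
blue [269.62 123.26] 50 [0.4595 0.3611 0.02  ] [0.4595 0.3612 0.0231]
blue [235.1538 143.2308] 52 [0.4472 0.3181 0.02  ] [0.4473 0.3185 0.0222]
blue [289.14 158.7 ] 50 [0.5027 0.3487 0.02  ] [0.5023 0.3489 0.0234]
blue [255.1429 177.551 ] 49 [0.4903 0.3057 0.02  ] [0.4902 0.3059 0.0213]
blue [291.9592 240.6735] 49 [0.5762 0.2809 0.02  ] [0.5753 0.2817 0.023 ]
orange [307.4386 192.1754] 57 [0.5457 0.3363 0.02  ] [0.5453 0.3365 0.0219]
orange [274.1273 209.9636] 55 [0.5333 0.2934 0.02  ] [0.5326 0.2942 0.0236]
```

Request:
servo_tool --moves '[-0.034,0.009,0.01,0,0,0,0.03,-0.067,0.017,0.03,0,0,0,0.03,-0.067,0.017,0.07,0,0,0,0.03,-0.067,0.017,0.11,0,0,0,0.03,-0.067,0.017,0.15,0,0,0,0.03]'

```text
clock: 1.7
eef_pos: [0.5741, 0.2842, 0.0634]
orientation: [[-0.707, 0.707, 0.001], [0.707, 0.707, 0.001], [0.0, 0.001, -1.0]]
ft_force: [1.7, 0.6, -0.7]
finger_gap: 0.03
gripper_force: 0.0
```

Request:
servo_tool --moves '[0,0,0.02,0,0,0,0.03,0,0,0.02,0,0,0,0.03]'

```text
clock: 1.87
eef_pos: [0.5701, 0.2827, 0.0394]
orientation: [[-0.708, 0.706, -0.008], [0.706, 0.708, -0.004], [0.003, -0.008, -1.0]]
ft_force: [-1.6, 0.0, -0.4]
finger_gap: 0.0299
gripper_force: 0.0
```

```bash
python3 - <<'E'
from h import *
save('wrist','w2');o=ctrl.get_obs();print(o['eef_pos'])
for k in('blue',):
  for c,s in blobs('w2',k): 
    if c[1]<300: print(k,c,s[4],atz('w2',c,.02),atd('w2',c))
print(tri('w1',(291.96,240.67),'w2',[c for c,s in blobs('w2','blue') if c[1]<300][-1]))
i=cv2.imread('pics/w2.png')[150:300,180:380];cv2.imwrite('pics/w2c.png',cv2.resize(i,None,fx=3,fy=3))
E
```

```text
[0.572  0.2835 0.0424]
blue [236.3709  13.351 ] 302 [0.4627 0.3609 0.02  ] [0.4639 0.3604 0.0242]
blue [167.4746  56.6373] 295 [0.4501 0.3174 0.02  ] [0.4517 0.3179 0.0245]
blue [276.3263  88.4534] 236 [0.506  0.3485 0.02  ] [0.5065 0.3481 0.0262]
blue [208.8565 128.2174] 230 [0.4935 0.3045 0.02  ] [0.4944 0.3056 0.0264]
blue [282.5909 253.0606] 198 [0.5808 0.2793 0.02  ] [0.5789 0.2812 0.0262]
(array([0.5682, 0.2893, 0.0528]), np.float64(0.004248033261682092))
```

View pics/w2c.png

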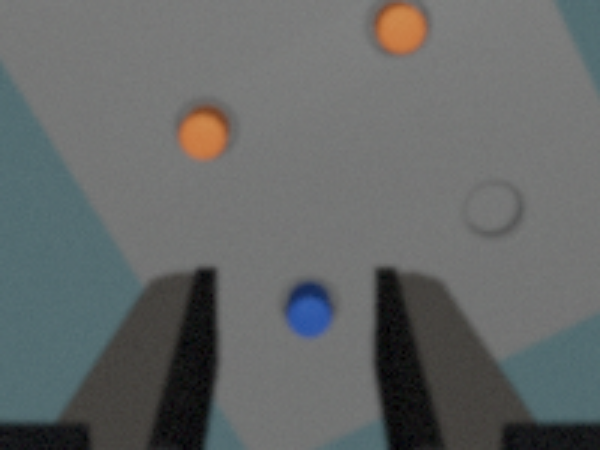

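The crop shows the blue pellet at (309,310), between the fingers but slightly right of their midline. The arm was still settling, so I hold, re-measure, and check the camera against the visible fingertips.

Request:
servo_tool --moves '[0,0,0,0,0,0,0.03,0,0,0,0,0,0,0.03,0,0,0,0,0,0,0.03,0,0,0,0,0,0,0.03]'

```text
clock: 2.25
eef_pos: [0.5758, 0.2835, 0.0465]
orientation: [[-0.707, 0.707, 0.003], [0.707, 0.707, 0.001], [-0.001, 0.003, -1.0]]
ft_force: [-0.3, 0.1, -0.2]
finger_gap: 0.0301
gripper_force: 0.0
```

```bash
cat >> h.py <<'E'
def proj(fn,P):
    z=np.load('pics/'+fn+'.npz');T=np.linalg.inv(z['T']);c=T[:3,:3]@np.array(P)+T[:3,3]
    return cv2.projectPoints(np.array([[c[0],-c[1],-c[2]]]),np.zeros(3),np.zeros(3),z['K'],z['dc'])[0][0,0]
E
python3 - <<'E'
from h import *
o=ctrl.get_obs();e=np.array(o['eef_pos']);R=np.array(o['orientation']);print(e,R)
save('wrist','w3')
for k in('blue',):
  for c,s in blobs('w3',k): 
    if c[1]<300: print(k,c,s[4],atz('w3',c,.02),atd('w3',c))
for q in[(.01,.015,0),(.01,-.015,0),(-.01,.015,0),(0,0,0)]: print(q,proj('w3',e+R@np.array(q)))
p=np.load('pics/w3.npz')['p'].sum(2)
for r in (236,240,244,250): print(r,p[r,230:325:3])
print(tri('w1',(291.96,240.67),'w3',[c for c,s in blobs('w3','blue') if c[1]<300][-1]))
E
```

```text
[0.5758 0.2835 0.0465] [[-0.707   0.7072  0.0026]
 [ 0.7072  0.707   0.0013]
 [-0.0009  0.0027 -1.    ]]
blue [228.4281   9.8562] 292 [0.4613 0.3596 0.02  ] [0.4619 0.3594 0.022 ]
blue [161.8188  52.2391] 276 [0.449  0.3167 0.02  ] [0.4501 0.317  0.023 ]
blue [267.6244  82.9412] 221 [0.504  0.3473 0.02  ] [0.5042 0.3471 0.0227]
blue [202.5701 121.743 ] 214 [0.4917 0.3042 0.02  ] [0.4921 0.3046 0.0224]
blue [275.0372 243.5691] 188 [0.5775 0.2794 0.02  ] [0.5771 0.2798 0.0216]
(0.01, 0.015, 0) [303.9516 238.1105]
(0.01, -0.015, 0) [251.3169 238.1248]
(-0.01, 0.015, 0) [303.1918 269.9276]
(0, 0, 0) [277.6518 254.2924]
236 [351 348 350 355 354 342 352 348 342 347 350 346 344 279 173 172 201 297
 337 344 349 350 347 347 353 361 346 355 349 349 341 349]
240 [351 344 325 299 293 191  88 161 348 337 356 346 314 206 248 293 261 219
 304 348 351 353 350 349 348 198  90 162 287 301 314 339]
244 [235 197 197 202 195  65  58 145 342 345 350 342 305 272 301 305 304 267
 299 347 351 348 345 343 346 188  57  66 169 207 191 200]
250 [192 192 195 188 136  53  44 137 344 348 349 347 349 339 307 294 297 340
 346 347 344 347 350 347 344 178  46  63 113 193 194 195]
(array([0.5735, 0.2832, 0.0312]), np.float64(0.0018000944938617927))
```

Request:
servo_tool --moves '[-0.0033,-0.0016,0.01,0,0,0,0.03,-0.0033,-0.0016,0.02,0,0,0,0.03,-0.0033,-0.0016,0.028,0,0,0,0.03,-0.0033,-0.0016,0.03,0,0,0,0.03,-0.0033,-0.0016,0.03,0,0,0,0.03]'

```text
clock: 2.72
eef_pos: [0.5757, 0.2788, 0.0144]
orientation: [[-0.707, 0.708, -0.001], [0.708, 0.707, -0.001], [0.0, -0.002, -1.0]]
ft_force: [-3.9, -3.3, 11.6]
finger_gap: 0.0299
gripper_force: 5.8
```

Request:
servo_tool --moves '[0,0,0,0,0,0,0.03,0,0,0,0,0,0,0.03]'

```text
clock: 2.88
eef_pos: [0.5757, 0.2788, 0.0144]
orientation: [[-0.707, 0.708, -0.001], [0.708, 0.707, -0.001], [0.0, -0.001, -1.0]]
ft_force: [-3.1, -3.4, 11.1]
finger_gap: 0.03
gripper_force: 5.4
```

Request:
servo_tool --moves '[0.0005,0.0015,-0.003,0,0,0,0.03,0.0005,0.0015,-0.0035,0,0,0,0.03,0.0005,0.0015,-0.0035,0,0,0,0.03,0.0005,0.0015,-0.0035,0,0,0,0.03]'

```text
clock: 3.22
eef_pos: [0.5765, 0.2807, 0.0175]
orientation: [[-0.707, 0.707, -0.001], [0.707, 0.707, -0.0], [0.0, -0.001, -1.0]]
ft_force: [-0.5, -0.2, -0.1]
finger_gap: 0.0295
gripper_force: 0.0
```

Request:
servo_tool --moves '[0,0,0,0,0,0,0.004,0,0,0,0,0,0,0.004,0,0,0,0,0,0,0.004,0,0,0,0,0,0,0.004,0,0,0,0,0,0,0.004]'

```text
clock: 3.63
eef_pos: [0.5767, 0.2807, 0.018]
orientation: [[-0.707, 0.707, -0.0], [0.707, 0.707, -0.0], [0.0, -0.0, -1.0]]
ft_force: [0.4, -1.0, -0.5]
finger_gap: 0.0072
gripper_force: 30.0
```

Request:
servo_tool --moves '[0,0,-0.02,0,0,0,0.004,0,0,-0.05,0,0,0,0.004,0,0,-0.08,0,0,0,0.004,0,0,-0.1,0,0,0,0.004,0,0,-0.1,0,0,0,0.004]'

```text
clock: 4.05
eef_pos: [0.5794, 0.282, 0.123]
orientation: [[-0.707, 0.707, 0.007], [0.707, 0.707, 0.003], [-0.002, 0.007, -1.0]]
ft_force: [0.9, -0.8, -0.5]
finger_gap: 0.0069
gripper_force: 30.0
```

```bash
python3 - <<'E'
from h import *
o=ctrl.get_obs();e=np.array(o['eef_pos']);R=np.array(o['orientation']);print(e,o['finger_gap'],o['gripper_force'])
save('wrist','w4')
for k in('blue',):
  for c,s in blobs('w4',k): 
    if c[1]<300: print(k,c,s,atz('w4',c,.02),atd('w4',c))
i=cv2.imread('pics/w4.png')[200:300,220:340];cv2.imwrite('pics/w4c.png',cv2.resize(i,None,fx=4,fy=4))
E
```

```text
[0.5794 0.282  0.123 ] 0.006853601560983951 29.999888241291046
blue [239.8203  35.8672] [234  30  12  13 128] [0.4604 0.3588 0.02  ] [0.4607 0.3587 0.0212]
blue [191.6475  65.5492] [186  60  13  12 122] [0.448  0.3162 0.02  ] [0.4483 0.3163 0.0211]
blue [268.0275  87.8349] [263  82  11  13 109] [0.503  0.3468 0.02  ] [0.5031 0.3467 0.0209]
blue [220.4953 115.9813] [215 111  12  11 107] [0.4907 0.3037 0.02  ] [0.4909 0.3038 0.0214]
blue [278.1367 258.1978] [271 248  15  21 278] [0.6137 0.2473 0.02  ] [0.5787 0.2818 0.126 ]
```

View pics/w4c.png

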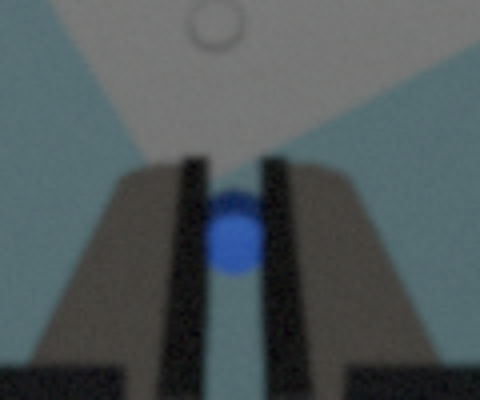

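The crop shows the pellet held squarely between the fingertips at (235,235). Moving to the rack.

Request:
servo_tool --moves '[-0.03,-0.01,0,0,0,0,0.004,-0.07,-0.0225,0,0,0,0,0.004,-0.108,-0.035,0,0,0,0,0.004,-0.146,-0.047,0,0,0,0,0.004,-0.184,-0.059,0,0,0,0,0.004]'

```text
clock: 4.52
eef_pos: [0.6647, 0.1071, 0.1164]
orientation: [[-0.707, 0.707, -0.002], [0.707, 0.707, -0.0], [0.001, -0.002, -1.0]]
ft_force: [0.7, -0.3, 0.2]
finger_gap: 0.0074
gripper_force: 30.0
```

Request:
servo_tool --moves '[-0.02,-0.007,0,0,0,0,0.004,-0.0293,-0.0097,0,0,0,0,0.004,-0.0293,-0.0097,0,0,0,0,0.004,-0.0293,-0.0097,0,0,0,0,0.004,-0.0293,-0.0097,0,0,0,0,0.004]'

```text
clock: 4.93
eef_pos: [0.6779, 0.0828, 0.1174]
orientation: [[-0.707, 0.707, -0.001], [0.707, 0.707, 0.0], [0.001, -0.001, -1.0]]
ft_force: [0.5, 0.2, 0.3]
finger_gap: 0.007
gripper_force: 30.0
```

Request:
servo_tool --moves '[0,0,0,0,0,0,0.004,0,0,0,0,0,0,0.004,0,0,0,0,0,0,0.004]'

```text
clock: 5.18
eef_pos: [0.6786, 0.0824, 0.1182]
orientation: [[-0.708, 0.706, 0.0], [0.706, 0.708, 0.0], [0.0, 0.0, -1.0]]
ft_force: [-1.0, -0.8, 0.3]
finger_gap: 0.0069
gripper_force: 30.0
```

```bash
python3 - <<'E'
from h import *
o=ctrl.get_obs();e=np.array(o['eef_pos']);R=np.array(o['orientation']);print(e,R,o['finger_gap'],o['gripper_force'])
save('wrist','w5')
for n,q in dict(v0=(.6789,.0811,.07),v1=(.6743,.0368,.07),v2=(.6699,-.0081,.07),v3=(.6641,-.0525,.07),v4=(.6606,-.0974,.07)).items(): print(n,proj('w5',q))
i=cv2.imread('pics/w5.png')[:,:];cv2.imwrite('pics/w5c.png',cv2.resize(i,(800,600)))
E
```

```text
[0.6786 0.0824 0.1182] [[-0.7078  0.7064  0.    ]
 [ 0.7064  0.7078  0.0001]
 [ 0.0001  0.0001 -1.    ]] 0.0069033344116328195 29.999881982803345
v0 [276.5315 227.9018]
v1 [230.5315 263.1656]
v2 [187.5778 296.4392]
v3 [147.095  325.5652]
v4 [111.8127 354.1808]
```

View pics/w5c.png

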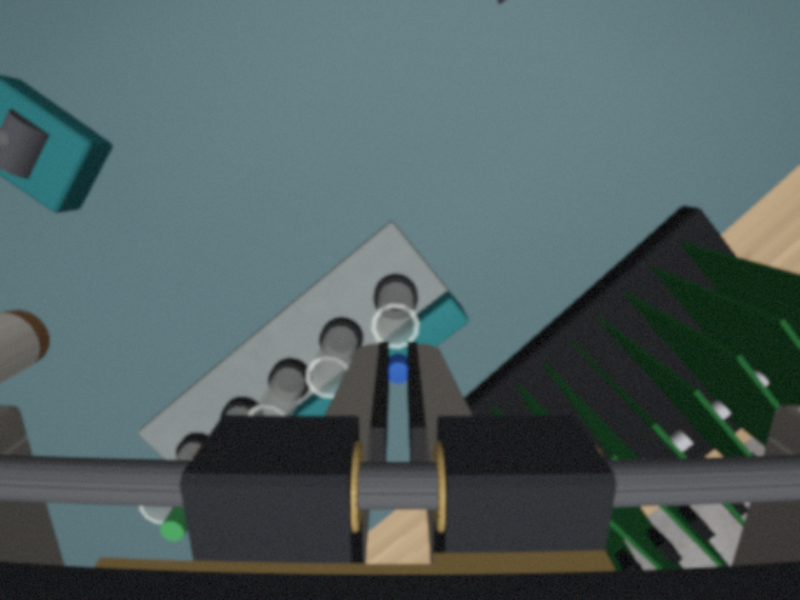

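The rim of vial0 appears at (276.5,228) native, and prediction was (276.5,227.9), so the fused positions agree with the wrist frame. I check card-rack clearance before lowering.

```bash
python3 - <<'E'
from h import *
for n,box in(('top0',(200,55,280,120)),('w5',(330,150,480,300))):
  pts=np.array([atd(n,(u,v)) for u in range(box[0],box[2],6) for v in range(box[1],box[3],6)])
  m=pts[:,2]>.03; print(n,np.percentile(pts[m,2],[50,95,100]),pts[m].min(0)[:2])
E
```

```text
top0 [0.0973 1.3198 1.3198] [ 0.2442 -0.023 ]
w5 [0.0663 0.2147 0.289 ] [0.6252 0.0958]
```

Request:
servo_tool --moves '[-0.001,-0.0007,0.012,0,0,0,0.004,-0.001,-0.0007,0.024,0,0,0,0.004,-0.001,-0.0007,0.036,0,0,0,0.004,-0.001,-0.0007,0.041,0,0,0,0.004,-0.001,-0.0007,0.041,0,0,0,0.004]'

```text
clock: 5.65
eef_pos: [0.6775, 0.0798, 0.0744]
orientation: [[-0.707, 0.708, -0.004], [0.708, 0.707, -0.0], [0.002, -0.003, -1.0]]
ft_force: [0.9, 0.3, -0.1]
finger_gap: 0.0073
gripper_force: 30.0
```

Request:
servo_tool --moves '[0,0,0,0,0,0,0.004,0,0,0,0,0,0,0.004,0,0,0,0,0,0,0.004]'

```text
clock: 5.9
eef_pos: [0.6796, 0.0801, 0.0777]
orientation: [[-0.707, 0.707, 0.001], [0.707, 0.707, 0.0], [-0.001, 0.001, -1.0]]
ft_force: [0.1, 0.1, -0.7]
finger_gap: 0.0071
gripper_force: 30.0
```

Request:
servo_tool --moves '[0,0,0,0,0,0,0.03,0,0,0,0,0,0,0.03,0,0,0,0,0,0,0.03,0,0,0,0,0,0,0.03]'

```text
clock: 6.23
eef_pos: [0.6793, 0.0801, 0.0773]
orientation: [[-0.707, 0.707, 0.0], [0.707, 0.707, 0.0], [-0.0, 0.0, -1.0]]
ft_force: [0.2, 0.1, 0.4]
finger_gap: 0.0295
gripper_force: 0.0
```

Request:
servo_tool --moves '[0,0,-0.015,0,0,0,0.03,0,0,-0.03,0,0,0,0.03,0,0,-0.042,0,0,0,0.03,0,0,-0.042,0,0,0,0.03,0,0,-0.042,0,0,0,0.03]'

```text
clock: 6.65
eef_pos: [0.6797, 0.0801, 0.1198]
orientation: [[-0.707, 0.707, 0.002], [0.707, 0.707, 0.0], [-0.001, 0.001, -1.0]]
ft_force: [-0.4, -0.2, 0.4]
finger_gap: 0.0299
gripper_force: 0.0
```

```bash
python3 - <<'E'
from h import *
o=ctrl.get_obs();e=np.array(o['eef_pos']);print(e,o['finger_gap'],o['gripper_force'])
save('wrist','w6')
for c,s in blobs('w6','blue',4): print(c,s,atd('w6',c))
print(proj('w6',(.679,.081,.023)))
i=cv2.imread('pics/w6.png')[170:290,220:340];cv2.imwrite('pics/w6c.png',cv2.resize(i,None,fx=4,fy=4))
E
```

```text
[0.6797 0.0801 0.1198] 0.029867561379027453 0.0
[278.2857 207.834 ]
```

View pics/w6c.png

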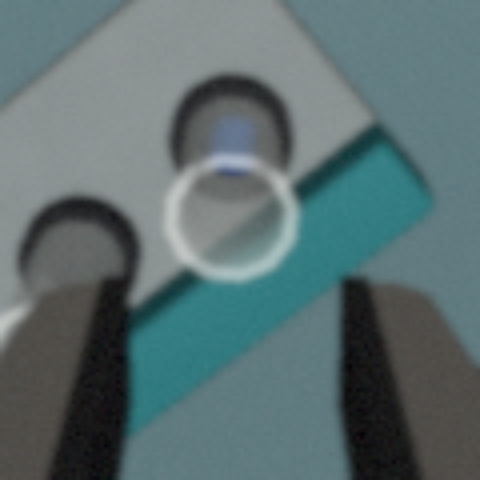

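The crop shows the blue pellet at the bottom of vial0 (235,145). On to the next pellet.

Request:
servo_tool --moves '[0.02,0.002,0,0,0,0,0.03,0.06,0.006,0,0,0,0,0.03,0.101,0.01,0,0,0,0,0.03,0.142,0.014,0,0,0,0,0.03,0.183,0.018,0,0,0,0,0.03]'

```text
clock: 7.12
eef_pos: [0.5606, 0.2229, 0.118]
orientation: [[-0.706, 0.708, -0.001], [0.708, 0.706, -0.001], [0.001, -0.001, -1.0]]
ft_force: [0.3, 0.4, -0.0]
finger_gap: 0.0298
gripper_force: 0.0
```

Request:
servo_tool --moves '[0.041,0.003,0,0,0,0,0.03,0.075,0.005,0.01,0,0,0,0.03,0.098,0.007,0.02,0,0,0,0.03,0.1095,0.0074,0.03,0,0,0,0.03,0.1095,0.0074,0.04,0,0,0,0.03]'

```text
clock: 7.53
eef_pos: [0.4886, 0.306, 0.0778]
orientation: [[-0.709, 0.706, -0.001], [0.706, 0.709, -0.001], [0.0, -0.001, -1.0]]
ft_force: [-0.8, 0.3, -0.3]
finger_gap: 0.0299
gripper_force: 0.0
```

Request:
servo_tool --moves '[0,0,0,0,0,0,0.03,0,0,0,0,0,0,0.03,0,0,0,0,0,0,0.03,0,0,0,0,0,0,0.03]'

```text
clock: 7.87
eef_pos: [0.4916, 0.3042, 0.0794]
orientation: [[-0.706, 0.709, 0.001], [0.709, 0.706, 0.0], [-0.0, 0.001, -1.0]]
ft_force: [0.4, 0.3, -0.5]
finger_gap: 0.0301
gripper_force: 0.0
```

```bash
cat > look.py <<'E'
import sys
from h import *
fn,kind,h=sys.argv[1],sys.argv[2],float(sys.argv[3])
o=ctrl.get_obs();e=np.array(o['eef_pos']);print(o['clock'],e,o['finger_gap'])
save('wrist',fn)
for c,s in blobs(fn,kind):
    if c[1]<330:
        P=atz(fn,c,h); d=P-e; print(c,s[4],P,atd(fn,c),'tool dxy',.7071*(-d[0]+d[1]),.7071*(d[0]+d[1]))
E
python3 look.py w7 blue .02
```

```text
7.8667 [0.4916 0.3042 0.0794] 0.030102518510851047
[302.3529 140.0074] 136 [0.4611 0.36   0.02  ] [0.4607 0.36   0.0238] tool dxy 0.061054071795597804 0.017856881874196356
[247.4245 170.2662] 139 [0.4483 0.3168 0.02  ] [0.4482 0.3173 0.0224] tool dxy 0.03955325887119441 -0.021631109748957007
[330.4855 193.6449] 138 [0.5039 0.3476 0.02  ] [0.5032 0.3477 0.0225] tool dxy 0.021989065031360312 0.03938203751044725
[277.5821 221.4552] 134 [0.4914 0.3046 0.02  ] [0.4906 0.3054 0.0236] tool dxy 0.0004320238910695903 0.00013477591143314923
```

Request:
servo_tool --moves '[0.0004,0,0.015,0,0,0,0.03,0.0004,0,0.035,0,0,0,0.03,0.0004,0,0.052,0,0,0,0.03,0.0004,0,0.059,0,0,0,0.03,0.0004,0,0.061,0,0,0,0.03]'

```text
clock: 8.33
eef_pos: [0.4898, 0.3045, 0.0171]
orientation: [[-0.706, 0.708, -0.001], [0.708, 0.706, -0.001], [0.0, -0.002, -1.0]]
ft_force: [-1.5, 0.6, 0.0]
finger_gap: 0.0301
gripper_force: 0.0
```

Request:
servo_tool --moves '[0,0,0,0,0,0,0.03,0,0,0,0,0,0,0.03,0,0,0,0,0,0,0.03]'

```text
clock: 8.58
eef_pos: [0.4908, 0.3056, 0.0191]
orientation: [[-0.707, 0.707, 0.001], [0.707, 0.707, 0.001], [-0.0, 0.002, -1.0]]
ft_force: [0.3, -0.6, -0.0]
finger_gap: 0.0303
gripper_force: 0.0
```

Request:
servo_tool --moves '[0,0,0,0,0,0,0.004,0,0,0,0,0,0,0.004,0,0,0,0,0,0,0.004,0,0,0,0,0,0,0.004,0,0,0,0,0,0,0.004]'

```text
clock: 9.0
eef_pos: [0.4903, 0.3054, 0.0184]
orientation: [[-0.707, 0.707, 0.0], [0.707, 0.707, 0.0], [-0.0, 0.0, -1.0]]
ft_force: [0.1, -0.5, 3.3]
finger_gap: 0.0071
gripper_force: 30.0
```

Request:
servo_tool --moves '[0,0,-0.02,0,0,0,0.004,0,0,-0.05,0,0,0,0.004,0,0,-0.08,0,0,0,0.004,0,0,-0.1,0,0,0,0.004,0,0,-0.1,0,0,0,0.004]'

```text
clock: 9.42
eef_pos: [0.4924, 0.3067, 0.1224]
orientation: [[-0.707, 0.707, 0.006], [0.707, 0.707, 0.003], [-0.001, 0.006, -1.0]]
ft_force: [0.7, 0.2, 0.2]
finger_gap: 0.0072
gripper_force: 30.0
```

Request:
servo_tool --moves '[0,0,0,0,0,0,0.004,0,0,0,0,0,0,0.004,0,0,0,0,0,0,0.004]'

```text
clock: 9.67
eef_pos: [0.4892, 0.3047, 0.1167]
orientation: [[-0.707, 0.707, -0.002], [0.707, 0.707, -0.001], [0.001, -0.002, -1.0]]
ft_force: [1.0, 0.5, -0.9]
finger_gap: 0.0071
gripper_force: 30.0
```

Request:
servo_tool --moves '[-0.02,-0.0038,0,0,0,0,0.004,-0.06,-0.0112,0,0,0,0,0.004,-0.1,-0.0188,0,0,0,0,0.004,-0.14,-0.0262,0,0,0,0,0.004,-0.18,-0.0338,0,0,0,0,0.004]'

```text
clock: 10.08
eef_pos: [0.5934, 0.1523, 0.1166]
orientation: [[-0.707, 0.707, -0.002], [0.707, 0.707, -0.001], [0.001, -0.002, -1.0]]
ft_force: [1.2, 0.7, -0.4]
finger_gap: 0.0069
gripper_force: 30.0
```

Request:
servo_tool --moves '[-0.04,-0.0075,0,0,0,0,0.004,-0.08,-0.015,0,0,0,0,0.004,-0.112,-0.021,0,0,0,0,0.004,-0.132,-0.0247,0,0,0,0,0.004,-0.14,-0.0262,0,0,0,0,0.004]'

```text
clock: 10.5
eef_pos: [0.6745, 0.0335, 0.1163]
orientation: [[-0.705, 0.709, -0.002], [0.709, 0.705, -0.001], [0.001, -0.002, -1.0]]
ft_force: [-0.1, 0.7, 0.1]
finger_gap: 0.0069
gripper_force: 30.0
```

Request:
servo_tool --moves '[0,0,0.01,0,0,0,0.004,0,0,0.022,0,0,0,0.004,0,0,0.032,0,0,0,0.004,0,0,0.038,0,0,0,0.004,0,0,0.04,0,0,0,0.004]'

```text
clock: 10.92
eef_pos: [0.672, 0.0377, 0.0759]
orientation: [[-0.708, 0.706, -0.003], [0.706, 0.708, -0.0], [0.002, -0.002, -1.0]]
ft_force: [0.3, -1.1, 0.0]
finger_gap: 0.007
gripper_force: 30.0
```

Request:
servo_tool --moves '[0,0,0,0,0,0,0.004,0,0,0,0,0,0,0.004,0,0,0,0,0,0,0.004,0,0,0,0,0,0,0.004]'

```text
clock: 11.25
eef_pos: [0.6742, 0.0366, 0.0788]
orientation: [[-0.707, 0.707, 0.001], [0.707, 0.707, 0.0], [-0.001, 0.001, -1.0]]
ft_force: [-0.5, -0.2, 0.9]
finger_gap: 0.0069
gripper_force: 30.0
```

Request:
servo_tool --moves '[0,0,0,0,0,0,0.03,0,0,0,0,0,0,0.03,0,0,0,0,0,0,0.03,0,0,-0.015,0,0,0,0.03,0,0,-0.04,0,0,0,0.03]'

```text
clock: 11.67
eef_pos: [0.6718, 0.0363, 0.1158]
orientation: [[-0.707, 0.707, -0.005], [0.707, 0.707, -0.0], [0.003, -0.004, -1.0]]
ft_force: [1.6, -0.4, 0.2]
finger_gap: 0.0296
gripper_force: 0.0
```

Request:
servo_tool --moves '[0.02,0.0058,0,0,0,0,0.03,0.06,0.0175,0,0,0,0,0.03,0.1,0.0292,0,0,0,0,0.03,0.139,0.0406,0,0,0,0,0.03,0.178,0.052,0,0,0,0,0.03]'

```text
clock: 12.08
eef_pos: [0.5839, 0.2003, 0.1183]
orientation: [[-0.706, 0.708, 0.0], [0.708, 0.706, 0.0], [-0.0, 0.0, -1.0]]
ft_force: [0.6, 1.2, 0.1]
finger_gap: 0.0295
gripper_force: 0.0
```

Request:
servo_tool --moves '[0.039,0.0114,0,0,0,0,0.03,0.078,0.0228,0,0,0,0,0.03,0.117,0.0342,0,0,0,0,0.03,0.145,0.0424,0.01,0,0,0,0.03,0.1628,0.0476,0.025,0,0,0,0.03]'

```text
clock: 12.5
eef_pos: [0.5028, 0.3514, 0.0945]
orientation: [[-0.708, 0.706, 0.003], [0.706, 0.708, 0.002], [-0.0, 0.004, -1.0]]
ft_force: [0.1, -0.1, -0.2]
finger_gap: 0.03
gripper_force: 0.0
```

Request:
servo_tool --moves '[0,0,0.015,0,0,0,0.03,0,0,0.015,0,0,0,0.03,0,0,0.015,0,0,0,0.03,0,0,0.015,0,0,0,0.03,0,0,0.015,0,0,0,0.03]'

```text
clock: 12.92
eef_pos: [0.5044, 0.3477, 0.0791]
orientation: [[-0.706, 0.708, 0.001], [0.708, 0.706, 0.001], [-0.0, 0.001, -1.0]]
ft_force: [-0.4, -0.6, 0.2]
finger_gap: 0.0303
gripper_force: 0.0
```

```bash
python3 look.py w8 blue .02
```

```text
12.9167 [0.5044 0.3477 0.0791] 0.03026711735995508
[246.9353 170.3237] 139 [0.461 0.36  0.02 ] [0.4609 0.3606 0.0233] tool dxy 0.039398476654945766 -0.02194672357646324
[195.2153 199.0694] 144 [0.4484 0.3172 0.02  ] [0.4485 0.3188 0.0243] tool dxy 0.018030235675734578 -0.06109972887387261
[276.9333 221.6148] 135 [0.504  0.3476 0.02  ] [0.5033 0.3483 0.023 ] tool dxy 0.0002704532907139821 -0.00034327740812381015
```

Request:
servo_tool --moves '[0,0,0.015,0,0,0,0.03,0,0,0.035,0,0,0,0.03,0,0,0.052,0,0,0,0.03,0,0,0.059,0,0,0,0.03,0,0,0.061,0,0,0,0.03]'

```text
clock: 13.38
eef_pos: [0.5031, 0.3471, 0.0163]
orientation: [[-0.706, 0.708, -0.001], [0.708, 0.706, -0.001], [0.0, -0.002, -1.0]]
ft_force: [-0.2, 0.1, 0.0]
finger_gap: 0.0298
gripper_force: 0.0
```

Request:
servo_tool --moves '[0,0,0,0,0,0,0.03,0,0,0,0,0,0,0.03,0,0,0,0,0,0,0.03]'

```text
clock: 13.63
eef_pos: [0.5041, 0.3483, 0.0182]
orientation: [[-0.707, 0.708, 0.001], [0.708, 0.707, 0.001], [-0.0, 0.002, -1.0]]
ft_force: [0.3, 0.4, 0.2]
finger_gap: 0.03
gripper_force: 0.0
```

Request:
servo_tool --moves '[0,0,0,0,0,0,0.004,0,0,0,0,0,0,0.004,0,0,0,0,0,0,0.004,0,0,0,0,0,0,0.004,0,0,0,0,0,0,0.004]'

```text
clock: 14.05
eef_pos: [0.5036, 0.3481, 0.0174]
orientation: [[-0.707, 0.707, 0.0], [0.707, 0.707, 0.0], [-0.0, 0.0, -1.0]]
ft_force: [0.5, -0.3, 3.5]
finger_gap: 0.0074
gripper_force: 30.0
```

Request:
servo_tool --moves '[0,0,-0.02,0,0,0,0.004,0,0,-0.05,0,0,0,0.004,0,0,-0.08,0,0,0,0.004,0,0,-0.1,0,0,0,0.004,0,0,-0.1,0,0,0,0.004]'

```text
clock: 14.47
eef_pos: [0.5057, 0.3495, 0.1216]
orientation: [[-0.707, 0.707, 0.006], [0.707, 0.707, 0.004], [-0.001, 0.007, -1.0]]
ft_force: [1.2, 0.7, -0.1]
finger_gap: 0.0075
gripper_force: 30.0
```

Request:
servo_tool --moves '[-0.02,-0.0073,0,0,0,0,0.004,-0.058,-0.0212,0,0,0,0,0.004,-0.096,-0.035,0,0,0,0,0.004,-0.134,-0.0489,0,0,0,0,0.004,-0.172,-0.0627,0,0,0,0,0.004]'

```text
clock: 14.88
eef_pos: [0.5806, 0.1803, 0.1163]
orientation: [[-0.707, 0.707, -0.001], [0.707, 0.707, -0.0], [0.0, -0.001, -1.0]]
ft_force: [0.4, 2.0, -0.4]
finger_gap: 0.0072
gripper_force: 30.0
```

Request:
servo_tool --moves '[-0.038,-0.0139,0,0,0,0,0.004,-0.076,-0.0277,0,0,0,0,0.004,-0.114,-0.0416,0,0,0,0,0.004,-0.15,-0.0547,0,0,0,0,0.004,-0.178,-0.0649,0,0,0,0,0.004]'

```text
clock: 15.3
eef_pos: [0.661, 0.0072, 0.1161]
orientation: [[-0.706, 0.708, -0.001], [0.708, 0.706, -0.0], [0.0, -0.001, -1.0]]
ft_force: [0.0, 0.1, 0.2]
finger_gap: 0.0074
gripper_force: 30.0
```

Request:
servo_tool --moves '[-0.012,-0.0044,0.005,0,0,0,0.004,-0.0188,-0.0069,0.018,0,0,0,0.004,-0.0188,-0.0069,0.03,0,0,0,0.004,-0.0188,-0.0069,0.038,0,0,0,0.004,-0.0188,-0.0069,0.04,0,0,0,0.004]'

```text
clock: 15.72
eef_pos: [0.6665, -0.0065, 0.074]
orientation: [[-0.708, 0.707, -0.005], [0.707, 0.708, 0.0], [0.004, -0.003, -1.0]]
ft_force: [0.1, 0.8, -0.4]
finger_gap: 0.0073
gripper_force: 30.0
```

Request:
servo_tool --moves '[0,0,0,0,0,0,0.004,0,0,0,0,0,0,0.004,0,0,0,0,0,0,0.004,0,0,0,0,0,0,0.004]'

```text
clock: 16.05
eef_pos: [0.6692, -0.0074, 0.0778]
orientation: [[-0.707, 0.707, 0.001], [0.707, 0.707, 0.0], [-0.001, 0.001, -1.0]]
ft_force: [-0.3, -0.2, -0.8]
finger_gap: 0.0076
gripper_force: 30.0
```

Request:
servo_tool --moves '[0,0,0,0,0,0,0.03,0,0,0,0,0,0,0.03,0,0,0,0,0,0,0.03,0,0,-0.015,0,0,0,0.03,0,0,-0.04,0,0,0,0.03]'

```text
clock: 16.47
eef_pos: [0.6669, -0.0081, 0.1149]
orientation: [[-0.707, 0.707, -0.005], [0.707, 0.707, 0.0], [0.004, -0.004, -1.0]]
ft_force: [0.8, 0.4, 0.4]
finger_gap: 0.0297
gripper_force: 0.0
```

Request:
servo_tool --moves '[0.02,0.0038,0,0,0,0,0.03,0.06,0.0114,0,0,0,0,0.03,0.1,0.019,0,0,0,0,0.03,0.14,0.0267,0,0,0,0,0.03,0.18,0.0343,0,0,0,0,0.03]'

```text
clock: 16.88
eef_pos: [0.5649, 0.1446, 0.1173]
orientation: [[-0.706, 0.708, 0.0], [0.708, 0.706, 0.0], [-0.0, 0.0, -1.0]]
ft_force: [0.5, 0.6, -0.1]
finger_gap: 0.0299
gripper_force: 0.0
```

Request:
servo_tool --moves '[0.04,0.0076,0,0,0,0,0.03,0.08,0.0152,0,0,0,0,0.03,0.12,0.0228,0,0,0,0,0.03,0.156,0.0297,0,0,0,0,0.03,0.182,0.0347,0,0,0,0,0.03]'

```text
clock: 17.3
eef_pos: [0.4601, 0.2989, 0.1174]
orientation: [[-0.707, 0.707, 0.0], [0.707, 0.707, 0.001], [0.0, 0.001, -1.0]]
ft_force: [0.2, 0.6, -0.1]
finger_gap: 0.0302
gripper_force: 0.0
```

Request:
servo_tool --moves '[0.014,0.003,0.01,0,0,0,0.03,0.0241,0.0045,0.025,0,0,0,0.03,0.0241,0.0045,0.04,0,0,0,0.03,0.0241,0.0045,0.04,0,0,0,0.03,0.0241,0.0045,0.04,0,0,0,0.03]'

```text
clock: 17.72
eef_pos: [0.4476, 0.3168, 0.0768]
orientation: [[-0.707, 0.707, -0.001], [0.707, 0.707, -0.001], [0.0, -0.001, -1.0]]
ft_force: [0.4, 0.1, -0.3]
finger_gap: 0.0301
gripper_force: 0.0
```

Request:
servo_tool --moves '[0,0,0,0,0,0,0.03,0,0,0,0,0,0,0.03]'

```text
clock: 17.88
eef_pos: [0.4488, 0.3171, 0.078]
orientation: [[-0.706, 0.708, 0.001], [0.708, 0.706, 0.001], [-0.0, 0.001, -1.0]]
ft_force: [-0.1, -0.3, -0.5]
finger_gap: 0.0299
gripper_force: 0.0
```

```bash
python3 look.py w9 blue .02
```

```text
17.8833 [0.4488 0.3171 0.078 ] 0.029899128625998726
[329.8551 194.1304] 138 [0.4608 0.3599 0.02  ] [0.4602 0.36   0.0221] tool dxy 0.02183321715956679 0.03871010861375806
[276.542  221.9542] 131 [0.4481 0.3169 0.02  ] [0.4475 0.3176 0.023 ] tool dxy 0.0003657990042469075 -0.0006014383703670147
```

Request:
servo_tool --moves '[0,0,0.015,0,0,0,0.03,0,0,0.035,0,0,0,0.03,0,0,0.052,0,0,0,0.03,0,0,0.058,0,0,0,0.03,0,0,0.06,0,0,0,0.03]'

```text
clock: 18.35
eef_pos: [0.4477, 0.3165, 0.0165]
orientation: [[-0.706, 0.708, -0.001], [0.708, 0.706, -0.001], [0.0, -0.001, -1.0]]
ft_force: [-0.4, 0.5, -0.1]
finger_gap: 0.0303
gripper_force: 0.0
```

Request:
servo_tool --moves '[0,0,0,0,0,0,0.03,0,0,0,0,0,0,0.03,0,0,0,0,0,0,0.03]'

```text
clock: 18.6
eef_pos: [0.4487, 0.3175, 0.0181]
orientation: [[-0.707, 0.707, 0.001], [0.707, 0.707, 0.001], [-0.0, 0.002, -1.0]]
ft_force: [-0.2, 0.2, 0.2]
finger_gap: 0.0299
gripper_force: 0.0
```

Request:
servo_tool --moves '[0,0,0,0,0,0,0.004,0,0,0,0,0,0,0.004,0,0,0,0,0,0,0.004,0,0,0,0,0,0,0.004,0,0,0,0,0,0,0.004]'

```text
clock: 19.02
eef_pos: [0.4482, 0.3172, 0.0174]
orientation: [[-0.707, 0.707, 0.0], [0.707, 0.707, 0.0], [-0.0, 0.0, -1.0]]
ft_force: [-1.1, -0.1, 3.9]
finger_gap: 0.0073
gripper_force: 30.0
```

Request:
servo_tool --moves '[0,0,-0.02,0,0,0,0.004,0,0,-0.055,0,0,0,0.004,0,0,-0.095,0,0,0,0.004,0,0,-0.122,0,0,0,0.004,0,0,-0.132,0,0,0,0.004]'

```text
clock: 19.43
eef_pos: [0.4498, 0.3183, 0.1533]
orientation: [[-0.707, 0.707, 0.005], [0.707, 0.707, 0.003], [-0.001, 0.006, -1.0]]
ft_force: [0.6, 0.4, -1.3]
finger_gap: 0.0076
gripper_force: 30.0
```

Request:
servo_tool --moves '[-0.02,-0.0065,0,0,0,0,0.004,-0.059,-0.0191,0,0,0,0,0.004,-0.098,-0.0317,0,0,0,0,0.004,-0.137,-0.0443,0,0,0,0,0.004,-0.176,-0.0569,0,0,0,0,0.004]'

```text
clock: 19.85
eef_pos: [0.5322, 0.1506, 0.1484]
orientation: [[-0.707, 0.707, -0.001], [0.707, 0.707, -0.0], [0.0, -0.001, -1.0]]
ft_force: [0.5, -0.1, -0.2]
finger_gap: 0.0073
gripper_force: 30.0
```

Request:
servo_tool --moves '[-0.039,-0.0126,0,0,0,0,0.004,-0.078,-0.0252,0,0,0,0,0.004,-0.117,-0.0378,0,0,0,0,0.004,-0.156,-0.0504,0,0,0,0,0.004,-0.195,-0.063,0,0,0,0,0.004]'

```text
clock: 20.27
eef_pos: [0.6255, -0.0322, 0.1481]
orientation: [[-0.707, 0.708, -0.001], [0.708, 0.707, 0.0], [0.001, -0.001, -1.0]]
ft_force: [0.5, 0.5, -0.2]
finger_gap: 0.0071
gripper_force: 30.0
```

Request:
servo_tool --moves '[-0.034,-0.011,0,0,0,0,0.004,-0.058,-0.0187,0,0,0,0,0.004,-0.0721,-0.0233,0.005,0,0,0,0.004,-0.0721,-0.0233,0.02,0,0,0,0.004,-0.0721,-0.0233,0.035,0,0,0,0.004]'

```text
clock: 20.68
eef_pos: [0.66, -0.0983, 0.1129]
orientation: [[-0.706, 0.708, 0.0], [0.708, 0.706, 0.0], [0.0, 0.0, -1.0]]
ft_force: [-0.5, 0.5, -1.1]
finger_gap: 0.0078
gripper_force: 30.0
```

Request:
servo_tool --moves '[0,0,0.015,0,0,0,0.004,0,0,0.028,0,0,0,0.004,0,0,0.036,0,0,0,0.004,0,0,0.037,0,0,0,0.004,0,0,0.037,0,0,0,0.004]'

```text
clock: 21.1
eef_pos: [0.6595, -0.0972, 0.0765]
orientation: [[-0.707, 0.707, -0.001], [0.707, 0.707, 0.0], [0.001, -0.001, -1.0]]
ft_force: [0.3, -0.0, 0.5]
finger_gap: 0.0071
gripper_force: 30.0
```

Request:
servo_tool --moves '[0,0,0,0,0,0,0.004,0,0,0,0,0,0,0.004,0,0,0,0,0,0,0.004]'

```text
clock: 21.35
eef_pos: [0.6605, -0.0976, 0.078]
orientation: [[-0.707, 0.707, 0.001], [0.707, 0.707, -0.0], [-0.001, 0.001, -1.0]]
ft_force: [-0.8, 0.0, -0.2]
finger_gap: 0.0069
gripper_force: 30.0
```

Request:
servo_tool --moves '[0,0,0,0,0,0,0.03,0,0,0,0,0,0,0.03,0,0,0,0,0,0,0.03,0,0,-0.03,0,0,0,0.03,0,0,-0.065,0,0,0,0.03]'

```text
clock: 21.77
eef_pos: [0.6577, -0.0973, 0.1401]
orientation: [[-0.707, 0.707, -0.006], [0.707, 0.707, 0.001], [0.005, -0.003, -1.0]]
ft_force: [-0.4, -0.5, 0.0]
finger_gap: 0.0301
gripper_force: 0.0
```

Request:
servo_tool --moves '[-0.008,-0.0185,-0.015,0,0,0,0.03,-0.023,-0.0532,-0.015,0,0,0,0.03,-0.038,-0.088,-0.015,0,0,0,0.03,-0.053,-0.1226,-0.015,0,0,0,0.03,-0.068,-0.157,-0.015,0,0,0,0.03]'

```text
clock: 22.18
eef_pos: [0.5962, -0.258, 0.1575]
orientation: [[-0.707, 0.707, 0.001], [0.707, 0.707, -0.0], [-0.001, 0.0, -1.0]]
ft_force: [-0.2, 0.2, -0.3]
finger_gap: 0.0303
gripper_force: 0.0
```

Request:
servo_tool --moves '[-0.012,-0.028,0,0,0,0,0.03,-0.0183,-0.0426,0,0,0,0,0.03,-0.0183,-0.0426,0,0,0,0,0.03,-0.0183,-0.0426,0,0,0,0,0.03,-0.0183,-0.0426,0,0,0,0,0.03]'

```text
clock: 22.6
eef_pos: [0.5802, -0.2986, 0.157]
orientation: [[-0.707, 0.707, 0.0], [0.707, 0.707, 0.001], [0.0, 0.0, -1.0]]
ft_force: [-0.7, 0.9, -0.2]
finger_gap: 0.0304
gripper_force: 0.0
```

Request:
servo_tool --moves '[0,0,0,0,0,0,0.03,0,0,0,0,0,0,0.03,0,0,0,0,0,0,0.03]'

```text
clock: 22.85
eef_pos: [0.5802, -0.2986, 0.1571]
orientation: [[-0.708, 0.706, -0.0], [0.706, 0.708, 0.0], [0.0, 0.0, -1.0]]
ft_force: [0.4, -0.1, -0.5]
finger_gap: 0.0298
gripper_force: 0.0
```

```bash
python3 look.py w10 red .09; cp pics/w10.png pics/w10v.png
```

```text
22.85 [ 0.5802 -0.2986  0.1571] 0.02981381480703437
[124.2058 124.5907] 452 [ 0.4498 -0.3271  0.09  ] [ 0.4522 -0.3246  0.0974] tool dxy 0.07203682321747157 -0.1123073535186003
[176.1964 156.9758] 331 [ 0.4927 -0.3181  0.09  ] [ 0.494  -0.3152  0.0992] tool dxy 0.04813607042097288 -0.07562561725619395
[227.4816 188.1544] 272 [ 0.536  -0.3085  0.09  ] [ 0.5356 -0.3062  0.0985] tool dxy 0.024342615444002538 -0.03823238272427566
[276.7113 218.0458] 284 [ 0.5793 -0.2988  0.09  ] [ 0.5773 -0.2967  0.0992] tool dxy 0.0005028957003516646 -0.0007710447000912507
```

View pics/w10.png

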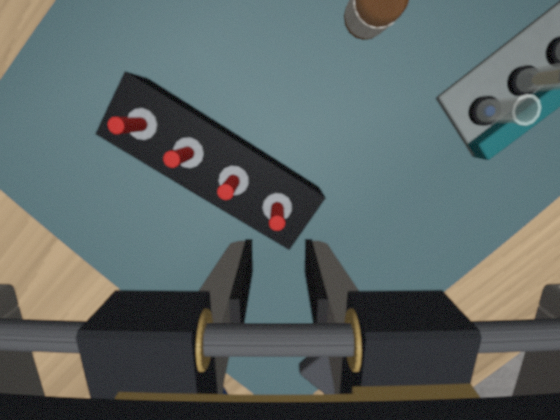

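The wrist view shows probe tops at (277,222), (227,192), (172,159), (117,125), flanges at (277,208), (233,181), (188,153), (142,123), and blue in vial4 at (486,111).

```bash
python3 - <<'E'
from h import *
for a,b in zip([(277,222),(227,192),(172,159),(117,125)],[(277,208),(233,181),(188,153),(142,123)]): print(atz('w10',a,.098),atz('w10',b,.054))
E
```

```text
[ 0.5799 -0.2991  0.098 ] [ 0.5808 -0.3002  0.054 ]
[ 0.5374 -0.3087  0.098 ] [ 0.5365 -0.3101  0.054 ]
[ 0.4926 -0.3189  0.098 ] [ 0.4926 -0.3195  0.054 ]
[ 0.4489 -0.3282  0.098 ] [ 0.4484 -0.3279  0.054 ]
```

Request:
servo_tool --moves '[-0.0008,-0.0007,0.02,0,0,0,0.03,-0.0008,-0.0007,0.05,0,0,0,0.03,-0.0008,-0.0007,0.08,0,0,0,0.03,-0.0008,-0.0007,0.091,0,0,0,0.03,-0.0008,-0.0007,0.094,0,0,0,0.03]'

```text
clock: 23.32
eef_pos: [0.5783, -0.2996, 0.0606]
orientation: [[-0.707, 0.707, -0.004], [0.707, 0.707, 0.002], [0.004, -0.001, -1.0]]
ft_force: [-0.1, 0.4, -0.0]
finger_gap: 0.0299
gripper_force: 0.0
```

Request:
servo_tool --moves '[0,0,0,0,0,0,0.03,0,0,0,0,0,0,0.03,0,0,0,0,0,0,0.03,0,0,0,0,0,0,0.03]'

```text
clock: 23.65
eef_pos: [0.5807, -0.3013, 0.0647]
orientation: [[-0.707, 0.707, 0.002], [0.707, 0.707, -0.001], [-0.002, 0.001, -1.0]]
ft_force: [-0.4, 0.3, -0.8]
finger_gap: 0.0299
gripper_force: 0.0
```

Request:
servo_tool --moves '[0,0,0,0,0,0,0.004,0,0,0,0,0,0,0.004,0,0,0,0,0,0,0.004,0,0,0,0,0,0,0.004,0,0,0,0,0,0,0.004]'

```text
clock: 24.07
eef_pos: [0.58, -0.3009, 0.0635]
orientation: [[-0.707, 0.707, 0.0], [0.707, 0.707, -0.0], [-0.0, 0.0, -1.0]]
ft_force: [-0.6, 0.5, 3.9]
finger_gap: 0.0111
gripper_force: 30.0
```

Request:
servo_tool --moves '[0,0,-0.015,0,0,0,0.004,0,0,-0.045,0,0,0,0.004,0,0,-0.08,0,0,0,0.004,0,0,-0.11,0,0,0,0.004,0,0,-0.122,0,0,0,0.004]'

```text
clock: 24.48
eef_pos: [0.5815, -0.3017, 0.1895]
orientation: [[-0.707, 0.707, 0.005], [0.707, 0.707, -0.003], [-0.005, 0.002, -1.0]]
ft_force: [0.9, 0.4, 0.6]
finger_gap: 0.011
gripper_force: 30.0
```

Request:
servo_tool --moves '[0,0,0,0,0,0,0.004,0,0,0,0,0,0,0.004,0,0,0,0,0,0,0.004]'

```text
clock: 24.73
eef_pos: [0.5787, -0.3002, 0.183]
orientation: [[-0.707, 0.707, -0.003], [0.707, 0.707, 0.001], [0.003, -0.001, -1.0]]
ft_force: [0.1, -0.3, -1.1]
finger_gap: 0.0112
gripper_force: 30.0
```

```bash
python3 look.py w11 red .09
```

```text
24.7333 [ 0.5787 -0.3002  0.183 ] 0.011202726688530201
[140.5946 123.9009] 333 [ 0.449  -0.3273  0.09  ] [ 0.4512 -0.3249  0.0977] tool dxy 0.07260665926261314 -0.11085594899271686
[188.2851 153.1198] 242 [ 0.4922 -0.3177  0.09  ] [ 0.4933 -0.3155  0.0982] tool dxy 0.048801677829624114 -0.07349436070593326
[234.601  181.5181] 193 [ 0.5355 -0.3081  0.09  ] [ 0.5352 -0.3061  0.0985] tool dxy 0.024969765864363783 -0.03612363881085589
[278.1488 267.9929] 981 [ 0.6175 -0.3386  0.09  ] [ 0.5744 -0.2951  0.2139] tool dxy -0.05456092561097586 0.00032559487371658846
```

Request:
servo_tool --moves '[0.01,0.017,0,0,0,0,0.004,0.03,0.051,0,0,0,0,0.004,0.05,0.085,0,0,0,0,0.004,0.07,0.119,0,0,0,0,0.004,0.09,0.153,0,0,0,0,0.004]'

```text
clock: 25.2
eef_pos: [0.6236, -0.1273, 0.183]
orientation: [[-0.706, 0.708, -0.003], [0.708, 0.706, 0.001], [0.003, -0.002, -1.0]]
ft_force: [0.7, -0.1, -0.2]
finger_gap: 0.0115
gripper_force: 30.0
```

Request:
servo_tool --moves '[0.02,0.034,0,0,0,0,0.004,0.04,0.068,0,0,0,0,0.004,0.06,0.102,0,0,0,0,0.004,0.08,0.136,0,0,0,0,0.004,0.096,0.1632,0,0,0,0,0.004]'

```text
clock: 25.62
eef_pos: [0.6713, 0.0571, 0.1829]
orientation: [[-0.707, 0.707, -0.003], [0.707, 0.707, 0.0], [0.002, -0.002, -1.0]]
ft_force: [0.6, -0.3, -0.1]
finger_gap: 0.0113
gripper_force: 30.0
```

Request:
servo_tool --moves '[0.01,0.017,0,0,0,0,0.004,0.0141,0.0239,0.01,0,0,0,0.004,0.0141,0.0239,0.03,0,0,0,0.004,0.0141,0.0239,0.045,0,0,0,0.004,0.0141,0.0239,0.05,0,0,0,0.004]'

```text
clock: 26.03
eef_pos: [0.6763, 0.0803, 0.1303]
orientation: [[-0.707, 0.707, -0.006], [0.707, 0.707, -0.001], [0.004, -0.005, -1.0]]
ft_force: [-0.5, -1.0, -0.7]
finger_gap: 0.0111
gripper_force: 30.0
```

Request:
servo_tool --moves '[0,0,0,0,0,0,0.004,0,0,0,0,0,0,0.004,0,0,0,0,0,0,0.004,0,0,0,0,0,0,0.004,0,0,0,0,0,0,0.004]'

```text
clock: 26.45
eef_pos: [0.6795, 0.0809, 0.136]
orientation: [[-0.707, 0.708, 0.001], [0.708, 0.707, 0.0], [-0.001, 0.001, -1.0]]
ft_force: [-0.2, 0.3, -1.0]
finger_gap: 0.0113
gripper_force: 30.0
```

```bash
python3 look.py w12 red .09; python3 - <<'E'
import cv2
i=cv2.imread('pics/w12.png')[150:300,180:380];cv2.imwrite('pics/w12c.png',cv2.resize(i,None,fx=4,fy=4))
E
```

```text
26.45 [0.6795 0.0809 0.136 ] 0.011329194253340691
[278.1798 267.7859] 990 [0.7021 0.059  0.09  ] [0.6746 0.0865 0.1679] tool dxy -0.031502609833837 0.0005672636964344201
```

View pics/w12c.png

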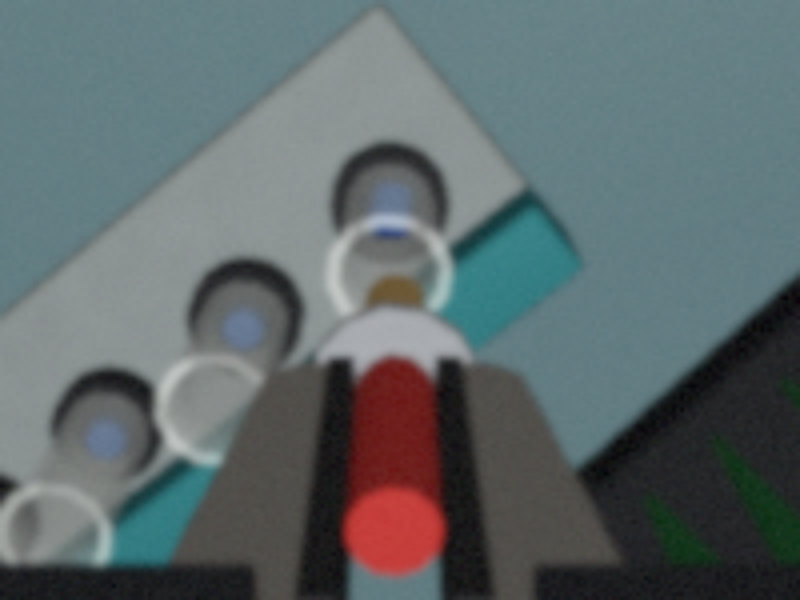

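Blue pellets show in vials 0, 1 and 2, at (390,215), (243,327) and (105,437), and the probe tip at (395,290) is in line with vial0's rim. Inserting.

Request:
servo_tool --moves '[0,0,0.008,0,0,0,0.004,0,0,0.018,0,0,0,0.004,0,0,0.028,0,0,0,0.004,0,0,0.038,0,0,0,0.004,0,0,0.044,0,0,0,0.004]'

```text
clock: 26.92
eef_pos: [0.6779, 0.0811, 0.0888]
orientation: [[-0.707, 0.707, -0.002], [0.707, 0.707, -0.0], [0.002, -0.002, -1.0]]
ft_force: [-0.3, 0.3, -0.0]
finger_gap: 0.0112
gripper_force: 30.0
```

Request:
servo_tool --moves '[0,0,0.003,0,0,0,0.004,0,0,0.006,0,0,0,0.004,0,0,0.008,0,0,0,0.004,0,0,0.009,0,0,0,0.004,0,0,0.009,0,0,0,0.004]'

```text
clock: 27.33
eef_pos: [0.6789, 0.0812, 0.0834]
orientation: [[-0.707, 0.707, 0.0], [0.707, 0.707, -0.0], [-0.0, 0.0, -1.0]]
ft_force: [-4.8, -0.7, 8.4]
finger_gap: 0.0116
gripper_force: 30.0
```

Request:
servo_tool --moves '[0,0,0,0,0,0,0.004,0,0,0,0,0,0,0.004,0,0,0,0,0,0,0.004]'

```text
clock: 27.58
eef_pos: [0.679, 0.0812, 0.0834]
orientation: [[-0.707, 0.707, 0.0], [0.707, 0.707, 0.0], [-0.0, 0.0, -1.0]]
ft_force: [-4.7, 0.2, 9.1]
finger_gap: 0.0109
gripper_force: 30.0
```

Request:
servo_tool --moves '[0,0,0,0,0,0,0.03,0,0,0,0,0,0,0.03,0,0,0,0,0,0,0.03,0,0,-0.03,0,0,0,0.03,0,0,-0.07,0,0,0,0.03]'

```text
clock: 28.0
eef_pos: [0.6763, 0.0808, 0.1489]
orientation: [[-0.707, 0.707, -0.007], [0.707, 0.707, -0.001], [0.005, -0.006, -1.0]]
ft_force: [0.7, 0.8, 0.7]
finger_gap: 0.0303
gripper_force: 0.0
```

Request:
servo_tool --moves '[0,0,-0.033,0,0,0,0.03,-0.0085,-0.018,-0.033,0,0,0,0.03,-0.0255,-0.0545,-0.033,0,0,0,0.03,-0.0425,-0.091,-0.033,0,0,0,0.03,-0.0595,-0.1275,-0.033,0,0,0,0.03]'

```text
clock: 28.42
eef_pos: [0.6303, -0.052, 0.1853]
orientation: [[-0.708, 0.706, 0.001], [0.706, 0.708, -0.0], [-0.001, 0.0, -1.0]]
ft_force: [0.9, -0.4, -0.9]
finger_gap: 0.03
gripper_force: 0.0
```

Request:
servo_tool --moves '[-0.017,-0.0365,0,0,0,0,0.03,-0.034,-0.073,0,0,0,0,0.03,-0.051,-0.1095,0,0,0,0,0.03,-0.068,-0.146,0,0,0,0,0.03,-0.085,-0.1825,0,0,0,0,0.03]'

```text
clock: 28.83
eef_pos: [0.561, -0.2419, 0.1852]
orientation: [[-0.707, 0.707, 0.0], [0.707, 0.707, -0.0], [-0.0, 0.0, -1.0]]
ft_force: [0.7, 0.5, 0.1]
finger_gap: 0.0298
gripper_force: 0.0
```

Request:
servo_tool --moves '[-0.017,-0.0365,0,0,0,0,0.03,-0.027,-0.057,0.008,0,0,0,0.03,-0.0313,-0.0666,0.02,0,0,0,0.03,-0.0313,-0.0666,0.028,0,0,0,0.03,-0.0313,-0.0666,0.028,0,0,0,0.03]'

```text
clock: 29.25
eef_pos: [0.5357, -0.3082, 0.1545]
orientation: [[-0.706, 0.708, -0.003], [0.708, 0.706, 0.002], [0.004, -0.0, -1.0]]
ft_force: [-0.4, 0.2, -0.7]
finger_gap: 0.0301
gripper_force: 0.0
```

Request:
servo_tool --moves '[0,0,0,0,0,0,0.03,0,0,0,0,0,0,0.03,0,0,0,0,0,0,0.03]'

```text
clock: 29.5
eef_pos: [0.5377, -0.3082, 0.1575]
orientation: [[-0.708, 0.706, 0.001], [0.706, 0.708, -0.0], [-0.0, 0.0, -1.0]]
ft_force: [-0.2, -0.2, -0.1]
finger_gap: 0.03
gripper_force: 0.0
```

```bash
python3 look.py w13 red .09; python3 - <<'E'
from h import *
save('top','top1')
for c,s in blobs('top1','red'): print(c,s[4],atz('top1',c,.1))
E
```

```text
29.5 [ 0.5377 -0.3082  0.1575] 0.030038520348994617
[174.2857 155.3869] 336 [ 0.4484 -0.3279  0.09  ] [ 0.45   -0.3247  0.1006] tool dxy 0.049174877124548426 -0.07710677966369206
[225.6484 186.5531] 273 [ 0.4917 -0.3183  0.09  ] [ 0.4914 -0.3158  0.0991] tool dxy 0.02540596669330201 -0.03964597866433954
[275.1577 216.1434] 279 [ 0.535  -0.3083  0.09  ] [ 0.5332 -0.3064  0.0983] tool dxy 0.0018361470908918195 -0.0019673456532287915
[255.2 132.3] 10 [0.6809 0.0834 0.1   ]
[484.5833 151.75  ] 12 [ 0.6122 -0.5664  0.1   ]
[289.2941 217.8529] 34 [ 0.4335 -0.0091  0.1   ]
```

Request:
servo_tool --moves '[0.0005,-0.0016,0.02,0,0,0,0.03,0.0005,-0.0016,0.05,0,0,0,0.03,0.0005,-0.0016,0.08,0,0,0,0.03,0.0005,-0.0016,0.091,0,0,0,0.03,0.0005,-0.0016,0.094,0,0,0,0.03]'

```text
clock: 30.02
eef_pos: [0.5341, -0.309, 0.061]
orientation: [[-0.707, 0.707, -0.003], [0.707, 0.707, 0.002], [0.004, -0.001, -1.0]]
ft_force: [0.3, -0.6, 0.2]
finger_gap: 0.0299
gripper_force: 0.0
```

Request:
servo_tool --moves '[0,0,0,0,0,0,0.03,0,0,0,0,0,0,0.03,0,0,0,0,0,0,0.03,0,0,0,0,0,0,0.03]'

```text
clock: 30.35
eef_pos: [0.5363, -0.3107, 0.0647]
orientation: [[-0.707, 0.707, 0.002], [0.707, 0.707, -0.001], [-0.002, 0.001, -1.0]]
ft_force: [-0.4, 0.7, -0.5]
finger_gap: 0.0297
gripper_force: 0.0
```

Request:
servo_tool --moves '[0,0,0,0,0,0,0.004,0,0,0,0,0,0,0.004,0,0,0,0,0,0,0.004,0,0,0,0,0,0,0.004,0,0,0,0,0,0,0.004]'

```text
clock: 30.77
eef_pos: [0.5355, -0.3103, 0.0634]
orientation: [[-0.707, 0.707, 0.0], [0.707, 0.707, -0.0], [-0.0, 0.0, -1.0]]
ft_force: [-0.1, -0.1, 3.0]
finger_gap: 0.0111
gripper_force: 30.0
```

Request:
servo_tool --moves '[0,0,-0.015,0,0,0,0.004,0,0,-0.045,0,0,0,0.004,0,0,-0.08,0,0,0,0.004,0,0,-0.112,0,0,0,0.004,0,0,-0.127,0,0,0,0.004]'

```text
clock: 31.18
eef_pos: [0.5366, -0.311, 0.1942]
orientation: [[-0.707, 0.707, 0.004], [0.707, 0.707, -0.002], [-0.004, 0.001, -1.0]]
ft_force: [1.6, -0.1, -1.0]
finger_gap: 0.0114
gripper_force: 30.0
```

Request:
servo_tool --moves '[0.008,0.0186,0,0,0,0,0.004,0.0238,0.0555,0,0,0,0,0.004,0.0396,0.0923,0,0,0,0,0.004,0.0554,0.1292,0,0,0,0,0.004,0.0712,0.166,0,0,0,0,0.004]'

```text
clock: 31.6
eef_pos: [0.6026, -0.1409, 0.19]
orientation: [[-0.706, 0.708, -0.0], [0.708, 0.706, 0.0], [0.0, -0.0, -1.0]]
ft_force: [0.3, -0.7, -0.5]
finger_gap: 0.0112
gripper_force: 30.0
```

Request:
servo_tool --moves '[0.0158,0.0368,0,0,0,0,0.004,0.0316,0.0737,0,0,0,0,0.004,0.0474,0.1105,0,0,0,0,0.004,0.0632,0.1473,0,0,0,0,0.004,0.0722,0.1683,0,0,0,0,0.004]'

```text
clock: 32.02
eef_pos: [0.6713, 0.0315, 0.1899]
orientation: [[-0.708, 0.706, 0.0], [0.706, 0.708, 0.001], [0.0, 0.001, -1.0]]
ft_force: [-0.1, -1.3, -0.7]
finger_gap: 0.0112
gripper_force: 30.0
```

Request:
servo_tool --moves '[0.0035,0.0082,0.01,0,0,0,0.004,0.0035,0.0082,0.03,0,0,0,0.004,0.0035,0.0082,0.047,0,0,0,0.004,0.0035,0.0082,0.055,0,0,0,0.004,0.0035,0.0082,0.055,0,0,0,0.004]'

```text
clock: 32.43
eef_pos: [0.6718, 0.035, 0.1322]
orientation: [[-0.707, 0.708, -0.005], [0.708, 0.707, -0.0], [0.003, -0.004, -1.0]]
ft_force: [-0.5, -0.2, -0.1]
finger_gap: 0.0112
gripper_force: 30.0
```

Request:
servo_tool --moves '[0,0,0,0,0,0,0.004,0,0,0,0,0,0,0.004,0,0,0,0,0,0,0.004,0,0,0,0,0,0,0.004,0,0,0,0,0,0,0.004]'

```text
clock: 32.85
eef_pos: [0.6742, 0.0357, 0.1359]
orientation: [[-0.707, 0.708, 0.001], [0.708, 0.707, 0.0], [-0.001, 0.001, -1.0]]
ft_force: [-0.6, -0.3, 0.1]
finger_gap: 0.0112
gripper_force: 30.0
```

Request:
servo_tool --moves '[0.0005,0.0006,0.008,0,0,0,0.004,0.0005,0.0006,0.018,0,0,0,0.004,0.0005,0.0006,0.028,0,0,0,0.004,0.0005,0.0006,0.038,0,0,0,0.004,0.0005,0.0006,0.044,0,0,0,0.004]'

```text
clock: 33.27
eef_pos: [0.6727, 0.0366, 0.0887]
orientation: [[-0.707, 0.707, -0.003], [0.707, 0.707, -0.0], [0.002, -0.002, -1.0]]
ft_force: [0.3, -0.4, -1.2]
finger_gap: 0.0113
gripper_force: 30.0
```

Request:
servo_tool --moves '[0,0,0.003,0,0,0,0.004,0,0,0.006,0,0,0,0.004,0,0,0.008,0,0,0,0.004,0,0,0.009,0,0,0,0.004,0,0,0.009,0,0,0,0.004]'

```text
clock: 33.68
eef_pos: [0.6738, 0.0366, 0.0834]
orientation: [[-0.707, 0.707, 0.0], [0.707, 0.707, -0.0], [-0.0, 0.0, -1.0]]
ft_force: [-4.0, -1.0, 9.1]
finger_gap: 0.0113
gripper_force: 30.0
```

Request:
servo_tool --moves '[0,0,0,0,0,0,0.004,0,0,0,0,0,0,0.004]'

```text
clock: 33.85
eef_pos: [0.6738, 0.0366, 0.0834]
orientation: [[-0.707, 0.707, 0.0], [0.707, 0.707, 0.0], [-0.0, 0.0, -1.0]]
ft_force: [-3.4, 0.1, 8.1]
finger_gap: 0.0114
gripper_force: 30.0
```

Request:
servo_tool --moves '[0,0,0,0,0,0,0.03,0,0,0,0,0,0,0.03,0,0,0,0,0,0,0.03,0,0,-0.03,0,0,0,0.03,0,0,-0.07,0,0,0,0.03]'

```text
clock: 34.27
eef_pos: [0.6712, 0.0364, 0.149]
orientation: [[-0.707, 0.707, -0.007], [0.707, 0.707, -0.0], [0.005, -0.005, -1.0]]
ft_force: [0.4, 0.2, -0.2]
finger_gap: 0.03
gripper_force: 0.0
```

Request:
servo_tool --moves '[0,0,-0.033,0,0,0,0.03,-0.006,-0.0185,-0.033,0,0,0,0.03,-0.0185,-0.057,-0.033,0,0,0,0.03,-0.031,-0.0955,-0.033,0,0,0,0.03,-0.0435,-0.134,-0.033,0,0,0,0.03]'

```text
clock: 34.68
eef_pos: [0.6091, -0.0898, 0.1853]
orientation: [[-0.708, 0.706, 0.001], [0.706, 0.708, -0.0], [-0.001, 0.0, -1.0]]
ft_force: [0.9, -0.8, -0.2]
finger_gap: 0.03
gripper_force: 0.0
```

Request:
servo_tool --moves '[-0.0125,-0.0385,0,0,0,0,0.03,-0.025,-0.077,0,0,0,0,0.03,-0.0375,-0.1155,0,0,0,0,0.03,-0.05,-0.154,0,0,0,0,0.03,-0.0625,-0.1925,0,0,0,0,0.03]'

```text
clock: 35.1
eef_pos: [0.5168, -0.2708, 0.1852]
orientation: [[-0.707, 0.707, 0.001], [0.707, 0.707, -0.0], [-0.001, 0.0, -1.0]]
ft_force: [1.1, -0.9, -1.1]
finger_gap: 0.0301
gripper_force: 0.0
```

Request:
servo_tool --moves '[-0.0115,-0.036,0,0,0,0,0.03,-0.017,-0.0532,0.008,0,0,0,0.03,-0.017,-0.0532,0.02,0,0,0,0.03,-0.017,-0.0532,0.028,0,0,0,0.03,-0.017,-0.0532,0.028,0,0,0,0.03]'

```text
clock: 35.52
eef_pos: [0.4914, -0.3175, 0.1549]
orientation: [[-0.707, 0.708, -0.003], [0.708, 0.707, 0.002], [0.003, -0.0, -1.0]]
ft_force: [-0.8, 1.2, -0.1]
finger_gap: 0.0304
gripper_force: 0.0
```

Request:
servo_tool --moves '[0,0,0,0,0,0,0.03,0,0,0,0,0,0,0.03,0,0,0,0,0,0,0.03,0,0,0,0,0,0,0.03]'

```text
clock: 35.85
eef_pos: [0.4929, -0.3183, 0.1576]
orientation: [[-0.708, 0.707, 0.001], [0.707, 0.708, -0.0], [-0.001, 0.0, -1.0]]
ft_force: [0.9, -0.6, 0.0]
finger_gap: 0.0299
gripper_force: 0.0
```

```bash
python3 look.py w14 red .09; python3 - <<'E'
from h import *
save('top','top2')
for c,s in blobs('top2','red'): print(c,s[4],atz('top2',c,.1))
E
```

```text
35.85 [ 0.4929 -0.3183  0.1576] 0.029921636560231203
[226.3709 186.9418] 275 [ 0.4474 -0.3281  0.09  ] [ 0.4471 -0.3257  0.099 ] tool dxy 0.025255122340092837 -0.03911311987477132
[275.792  216.6569] 274 [ 0.4907 -0.3182  0.09  ] [ 0.4888 -0.3162  0.0989] tool dxy 0.0015469200943782342 -0.0014997740038920906
[255.1 132.2] 10 [0.6812 0.0837 0.1   ]
[271.125 133.5  ] 8 [0.6762 0.0382 0.1   ]
[288.9744 218.4103] 39 [ 0.4319 -0.0082  0.1   ]
```

Request:
servo_tool --moves '[0.0001,-0.001,0.02,0,0,0,0.03,0.0001,-0.001,0.05,0,0,0,0.03,0.0001,-0.001,0.08,0,0,0,0.03,0.0001,-0.001,0.091,0,0,0,0.03,0.0001,-0.001,0.094,0,0,0,0.03]'

```text
clock: 36.37
eef_pos: [0.49, -0.3184, 0.061]
orientation: [[-0.707, 0.707, -0.003], [0.707, 0.707, 0.002], [0.004, -0.001, -1.0]]
ft_force: [-0.2, -0.3, -0.3]
finger_gap: 0.0298
gripper_force: 0.0
```

Request:
servo_tool --moves '[0,0,0,0,0,0,0.03,0,0,0,0,0,0,0.03,0,0,0,0,0,0,0.03,0,0,0,0,0,0,0.03]'

```text
clock: 36.7
eef_pos: [0.4923, -0.32, 0.0646]
orientation: [[-0.707, 0.707, 0.002], [0.707, 0.707, -0.001], [-0.002, 0.0, -1.0]]
ft_force: [0.2, -0.5, -0.4]
finger_gap: 0.0298
gripper_force: 0.0
```

Request:
servo_tool --moves '[0,0,0,0,0,0,0.004,0,0,0,0,0,0,0.004,0,0,0,0,0,0,0.004,0,0,0,0,0,0,0.004,0,0,0,0,0,0,0.004]'

```text
clock: 37.12
eef_pos: [0.4916, -0.3196, 0.0635]
orientation: [[-0.707, 0.707, 0.0], [0.707, 0.707, -0.0], [-0.0, 0.0, -1.0]]
ft_force: [-0.1, 0.7, 4.9]
finger_gap: 0.0113
gripper_force: 30.0
```

Request:
servo_tool --moves '[0,0,-0.015,0,0,0,0.004,0,0,-0.045,0,0,0,0.004,0,0,-0.08,0,0,0,0.004,0,0,-0.112,0,0,0,0.004,0,0,-0.127,0,0,0,0.004]'

```text
clock: 37.53
eef_pos: [0.4927, -0.3203, 0.194]
orientation: [[-0.707, 0.707, 0.004], [0.707, 0.707, -0.002], [-0.004, 0.001, -1.0]]
ft_force: [1.1, -1.0, -0.5]
finger_gap: 0.0112
gripper_force: 30.0
```

Request:
servo_tool --moves '[0.005,0.0195,0,0,0,0,0.004,0.0155,0.058,0,0,0,0,0.004,0.026,0.0965,0,0,0,0,0.004,0.0365,0.135,0,0,0,0,0.004,0.047,0.1735,0,0,0,0,0.004]'

```text
clock: 37.95
eef_pos: [0.5813, -0.162, 0.19]
orientation: [[-0.706, 0.708, -0.0], [0.708, 0.706, 0.0], [0.0, -0.0, -1.0]]
ft_force: [0.6, -0.7, 0.1]
finger_gap: 0.0114
gripper_force: 30.0
```

Request:
servo_tool --moves '[0.0105,0.0386,0,0,0,0,0.004,0.021,0.0772,0,0,0,0,0.004,0.0315,0.1158,0,0,0,0,0.004,0.0405,0.149,0,0,0,0,0.004,0.0455,0.1675,0,0,0,0,0.004]'

```text
clock: 38.37
eef_pos: [0.6686, -0.0093, 0.1897]
orientation: [[-0.708, 0.706, 0.0], [0.706, 0.708, 0.001], [0.0, 0.001, -1.0]]
ft_force: [-1.6, -0.0, 0.0]
finger_gap: 0.0111
gripper_force: 30.0
```

Request:
servo_tool --moves '[0.0017,0.0049,0.01,0,0,0,0.004,0.0017,0.0049,0.03,0,0,0,0.004,0.0017,0.0049,0.047,0,0,0,0.004,0.0017,0.0049,0.055,0,0,0,0.004,0.0017,0.0049,0.055,0,0,0,0.004]'

```text
clock: 38.78
eef_pos: [0.6674, -0.009, 0.1323]
orientation: [[-0.707, 0.708, -0.005], [0.708, 0.707, -0.0], [0.003, -0.003, -1.0]]
ft_force: [0.5, 0.2, -1.4]
finger_gap: 0.0114
gripper_force: 30.0
```

Request:
servo_tool --moves '[0,0,0,0,0,0,0.004,0,0,0,0,0,0,0.004,0,0,0,0,0,0,0.004,0,0,0,0,0,0,0.004,0,0,0,0,0,0,0.004]'

```text
clock: 39.2
eef_pos: [0.6699, -0.0084, 0.1359]
orientation: [[-0.707, 0.708, 0.001], [0.708, 0.707, -0.0], [-0.001, 0.001, -1.0]]
ft_force: [0.2, 0.4, -0.0]
finger_gap: 0.0114
gripper_force: 30.0
```

Request:
servo_tool --moves '[0,0,0.008,0,0,0,0.004,0,0,0.018,0,0,0,0.004,0,0,0.028,0,0,0,0.004,0,0,0.038,0,0,0,0.004,0,0,0.044,0,0,0,0.004]'

```text
clock: 39.62
eef_pos: [0.6684, -0.0083, 0.0888]
orientation: [[-0.707, 0.707, -0.002], [0.707, 0.707, 0.0], [0.002, -0.002, -1.0]]
ft_force: [-0.2, 0.4, 0.6]
finger_gap: 0.0113
gripper_force: 30.0
```

Request:
servo_tool --moves '[0,0,0.003,0,0,0,0.004,0,0,0.006,0,0,0,0.004,0,0,0.008,0,0,0,0.004,0,0,0.009,0,0,0,0.004,0,0,0.009,0,0,0,0.004]'

```text
clock: 40.03
eef_pos: [0.6695, -0.0083, 0.0835]
orientation: [[-0.707, 0.707, 0.0], [0.707, 0.707, -0.0], [-0.0, 0.0, -1.0]]
ft_force: [-5.0, 0.5, 9.9]
finger_gap: 0.0115
gripper_force: 30.0
```

Request:
servo_tool --moves '[0,0,0,0,0,0,0.004,0,0,0,0,0,0,0.004]'

```text
clock: 40.2
eef_pos: [0.6695, -0.0083, 0.0835]
orientation: [[-0.707, 0.707, 0.0], [0.707, 0.707, -0.0], [-0.0, 0.0, -1.0]]
ft_force: [-4.2, 0.3, 9.5]
finger_gap: 0.011
gripper_force: 30.0
```

Request:
servo_tool --moves '[0,0,0,0,0,0,0.03,0,0,0,0,0,0,0.03,0,0,0,0,0,0,0.03,0,0,-0.03,0,0,0,0.03,0,0,-0.07,0,0,0,0.03]'

```text
clock: 40.62
eef_pos: [0.6668, -0.0083, 0.149]
orientation: [[-0.707, 0.707, -0.007], [0.707, 0.707, 0.0], [0.005, -0.005, -1.0]]
ft_force: [0.7, 0.5, 0.1]
finger_gap: 0.03
gripper_force: 0.0
```

Request:
servo_tool --moves '[0,0,-0.033,0,0,0,0.03,-0.0035,-0.019,-0.033,0,0,0,0.03,-0.0108,-0.0584,-0.033,0,0,0,0.03,-0.018,-0.0978,-0.033,0,0,0,0.03,-0.0253,-0.1372,-0.033,0,0,0,0.03]'

```text
clock: 41.03
eef_pos: [0.5895, -0.1239, 0.1852]
orientation: [[-0.708, 0.706, 0.001], [0.706, 0.708, -0.0], [-0.001, 0.0, -1.0]]
ft_force: [-0.0, -0.5, -0.0]
finger_gap: 0.03
gripper_force: 0.0
```

Request:
servo_tool --moves '[-0.0073,-0.0394,0,0,0,0,0.03,-0.0146,-0.0788,0,0,0,0,0.03,-0.0219,-0.1182,0,0,0,0,0.03,-0.0292,-0.1576,0,0,0,0,0.03,-0.0365,-0.197,0,0,0,0,0.03]'

```text
clock: 41.45
eef_pos: [0.4756, -0.2896, 0.1852]
orientation: [[-0.707, 0.707, 0.001], [0.707, 0.707, -0.0], [-0.001, 0.0, -1.0]]
ft_force: [1.2, -0.4, 0.8]
finger_gap: 0.0299
gripper_force: 0.0
```

Request:
servo_tool --moves '[-0.006,-0.034,0,0,0,0,0.03,-0.0086,-0.0489,0.008,0,0,0,0.03,-0.0086,-0.0489,0.02,0,0,0,0.03,-0.0086,-0.0489,0.028,0,0,0,0.03,-0.0086,-0.0489,0.028,0,0,0,0.03]'

```text
clock: 41.87
eef_pos: [0.4476, -0.3276, 0.155]
orientation: [[-0.707, 0.708, -0.002], [0.708, 0.707, 0.002], [0.003, -0.0, -1.0]]
ft_force: [-0.5, 0.5, 0.6]
finger_gap: 0.0297
gripper_force: 0.0
```

Request:
servo_tool --moves '[0,0,0,0,0,0,0.03,0,0,0,0,0,0,0.03,0,0,0,0,0,0,0.03,0,0,0,0,0,0,0.03]'

```text
clock: 42.2
eef_pos: [0.4489, -0.3285, 0.1575]
orientation: [[-0.708, 0.707, 0.001], [0.707, 0.708, -0.0], [-0.001, 0.0, -1.0]]
ft_force: [0.7, 0.7, 0.1]
finger_gap: 0.0299
gripper_force: 0.0
```

```bash
python3 look.py w15 red .09; python3 - <<'E'
from h import *
save('top','top3')
for c,s in blobs('top3','red'): print(c,s[4],atz('top3',c,.1))
E
```

```text
42.2 [ 0.4489 -0.3285  0.1575] 0.02989118674968044
[276.1139 216.2598] 281 [ 0.4467 -0.328   0.09  ] [ 0.445  -0.3262  0.098 ] tool dxy 0.0018816968644212043 -0.0012279570257243196
[255.125 132.375] 8 [0.6807 0.0837 0.1   ]
[271.0833 133.9167] 12 [0.675  0.0384 0.1   ]
[287.25  135.125] 8 [ 0.6703 -0.0074  0.1   ]
[484.3636 151.7273] 11 [ 0.6122 -0.5657  0.1   ]
[288.907  218.3488] 43 [ 0.4321 -0.008   0.1   ]
```

Request:
servo_tool --moves '[0.0004,-0.0006,0.02,0,0,0,0.03,0.0004,-0.0006,0.05,0,0,0,0.03,0.0004,-0.0006,0.08,0,0,0,0.03,0.0004,-0.0006,0.091,0,0,0,0.03,0.0004,-0.0006,0.094,0,0,0,0.03]'

```text
clock: 42.72
eef_pos: [0.4463, -0.328, 0.0611]
orientation: [[-0.707, 0.707, -0.003], [0.707, 0.707, 0.002], [0.004, -0.001, -1.0]]
ft_force: [-0.5, -0.6, 0.7]
finger_gap: 0.0303
gripper_force: 0.0
```

Request:
servo_tool --moves '[0,0,0,0,0,0,0.03,0,0,0,0,0,0,0.03,0,0,0,0,0,0,0.03,0,0,0,0,0,0,0.03]'

```text
clock: 43.05
eef_pos: [0.4484, -0.3297, 0.0645]
orientation: [[-0.707, 0.707, 0.002], [0.707, 0.707, -0.001], [-0.002, 0.0, -1.0]]
ft_force: [-0.8, -0.2, 1.1]
finger_gap: 0.0301
gripper_force: 0.0
```

Request:
servo_tool --moves '[0,0,0,0,0,0,0.004,0,0,0,0,0,0,0.004,0,0,0,0,0,0,0.004,0,0,0,0,0,0,0.004,0,0,0,0,0,0,0.004]'

```text
clock: 43.47
eef_pos: [0.4477, -0.3292, 0.0634]
orientation: [[-0.707, 0.707, 0.0], [0.707, 0.707, -0.0], [-0.0, 0.0, -1.0]]
ft_force: [-0.9, 1.2, 4.4]
finger_gap: 0.0113
gripper_force: 30.0
```

Request:
servo_tool --moves '[0,0,-0.015,0,0,0,0.004,0,0,-0.045,0,0,0,0.004,0,0,-0.08,0,0,0,0.004,0,0,-0.112,0,0,0,0.004,0,0,-0.127,0,0,0,0.004]'

```text
clock: 43.88
eef_pos: [0.4488, -0.3299, 0.194]
orientation: [[-0.707, 0.707, 0.003], [0.707, 0.707, -0.003], [-0.004, 0.001, -1.0]]
ft_force: [0.5, -1.1, 0.4]
finger_gap: 0.0111
gripper_force: 30.0
```

Request:
servo_tool --moves '[0.0009,0.02,0,0,0,0,0.004,0.0026,0.06,0,0,0,0,0.004,0.0043,0.1,0,0,0,0,0.004,0.006,0.14,0,0,0,0,0.004,0.0077,0.18,0,0,0,0,0.004]'

```text
clock: 44.3
eef_pos: [0.5703, -0.1949, 0.1901]
orientation: [[-0.706, 0.708, -0.0], [0.708, 0.706, -0.0], [0.0, -0.0, -1.0]]
ft_force: [0.8, -0.5, 0.0]
finger_gap: 0.011
gripper_force: 30.0
```

Request:
servo_tool --moves '[0.0017,0.04,0,0,0,0,0.004,0.0034,0.08,0,0,0,0,0.004,0.0047,0.11,0,0,0,0,0.004,0.0055,0.129,0,0,0,0,0.004,0.0057,0.1342,0,0,0,0,0.004]'

```text
clock: 44.72
eef_pos: [0.6618, -0.0951, 0.1896]
orientation: [[-0.708, 0.706, 0.0], [0.706, 0.708, 0.0], [0.0, 0.0, -1.0]]
ft_force: [-0.1, -0.3, -0.1]
finger_gap: 0.0112
gripper_force: 30.0
```

Request:
servo_tool --moves '[0,0,0.01,0,0,0,0.004,0,0,0.03,0,0,0,0.004,0,0,0.047,0,0,0,0.004,0,0,0.055,0,0,0,0.004,0,0,0.055,0,0,0,0.004]'

```text
clock: 45.13
eef_pos: [0.6577, -0.0986, 0.1324]
orientation: [[-0.706, 0.708, -0.005], [0.708, 0.706, 0.0], [0.004, -0.003, -1.0]]
ft_force: [-0.8, -0.3, 0.0]
finger_gap: 0.0115
gripper_force: 30.0
```

Request:
servo_tool --moves '[0,0,0,0,0,0,0.004,0,0,0,0,0,0,0.004,0,0,0,0,0,0,0.004,0,0,0,0,0,0,0.004,0,0,0,0,0,0,0.004]'

```text
clock: 45.55
eef_pos: [0.6607, -0.0975, 0.1359]
orientation: [[-0.707, 0.707, 0.001], [0.707, 0.707, -0.0], [-0.001, 0.001, -1.0]]
ft_force: [0.4, 0.2, -1.1]
finger_gap: 0.011
gripper_force: 30.0
```

Request:
servo_tool --moves '[0,0,0.008,0,0,0,0.004,0,0,0.018,0,0,0,0.004,0,0,0.028,0,0,0,0.004,0,0,0.038,0,0,0,0.004,0,0,0.044,0,0,0,0.004]'

```text
clock: 45.97
eef_pos: [0.6593, -0.0972, 0.0888]
orientation: [[-0.707, 0.707, -0.002], [0.707, 0.707, 0.0], [0.002, -0.001, -1.0]]
ft_force: [-0.1, -0.5, 0.1]
finger_gap: 0.0115
gripper_force: 30.0
```

Request:
servo_tool --moves '[0,0,0.003,0,0,0,0.004,0,0,0.006,0,0,0,0.004,0,0,0.008,0,0,0,0.004,0,0,0.009,0,0,0,0.004,0,0,0.009,0,0,0,0.004]'

```text
clock: 46.38
eef_pos: [0.6604, -0.0975, 0.0834]
orientation: [[-0.707, 0.707, 0.0], [0.707, 0.707, -0.0], [-0.0, 0.0, -1.0]]
ft_force: [-3.9, 0.1, 8.3]
finger_gap: 0.0115
gripper_force: 30.0
```

Request:
servo_tool --moves '[0,0,0,0,0,0,0.004,0,0,0,0,0,0,0.004]'

```text
clock: 46.55
eef_pos: [0.6604, -0.0975, 0.0834]
orientation: [[-0.707, 0.707, 0.0], [0.707, 0.707, -0.0], [-0.0, 0.0, -1.0]]
ft_force: [-4.8, 0.3, 8.7]
finger_gap: 0.0116
gripper_force: 30.0
```

Request:
servo_tool --moves '[0,0,0,0,0,0,0.03,0,0,0,0,0,0,0.03,0,0,0,0,0,0,0.03,0,0,-0.03,0,0,0,0.03,0,0,-0.07,0,0,0,0.03]'

```text
clock: 46.97
eef_pos: [0.6577, -0.097, 0.149]
orientation: [[-0.707, 0.707, -0.007], [0.707, 0.707, 0.001], [0.006, -0.004, -1.0]]
ft_force: [0.0, 0.4, -0.2]
finger_gap: 0.03
gripper_force: 0.0
```

Request:
servo_tool --moves '[0,0,-0.035,0,0,0,0.03,0,0,-0.045,0,0,0,0.03]'

```text
clock: 47.13
eef_pos: [0.6632, -0.0979, 0.203]
orientation: [[-0.707, 0.707, 0.008], [0.707, 0.707, -0.001], [-0.006, 0.005, -1.0]]
ft_force: [0.6, 0.1, 1.2]
finger_gap: 0.0301
gripper_force: 0.0
```

Request:
servo_tool --moves '[0.0356,-0.0184,0,0,0,-0.116,0,0.0712,-0.0369,0,0,0,-0.232,0,0.1068,-0.0553,0,0,0,-0.348,0,0.1424,-0.0738,0,0,0,-0.464,0,0.178,-0.0922,0,0,0,-0.58,0]'

```text
clock: 47.55
eef_pos: [0.4673, -0.0363, 0.1965]
orientation: [[-0.98, 0.199, -0.0], [0.199, 0.98, 0.0], [0.0, -0.0, -1.0]]
ft_force: [0.1, 0.2, 0.8]
finger_gap: 0.0003
gripper_force: 0.0
```

Request:
servo_tool --moves '[0.03,0.003,0,0,0,-0.116,0,0.06,0.006,0,0,0,-0.232,0,0.0792,0.0078,0,0,0,-0.348,0,0.0792,0.0078,0,0,0,-0.348,0,0.0792,0.0078,0,0,0,-0.348,0]'

```text
clock: 47.97
eef_pos: [0.3935, -0.0128, 0.1973]
orientation: [[-0.99, -0.14, 0.001], [-0.14, 0.99, -0.0], [-0.001, -0.0, -1.0]]
ft_force: [0.8, 0.4, 0.2]
finger_gap: 0.0001
gripper_force: 0.0
```

Request:
servo_tool --moves '[0,0,0,0,0,0,0,0,0,0,0,0,0,0,0,0,0,0,0,0,0]'

```text
clock: 48.22
eef_pos: [0.3944, -0.0132, 0.197]
orientation: [[-0.99, -0.14, 0.0], [-0.14, 0.99, -0.0], [-0.0, -0.0, -1.0]]
ft_force: [-0.2, 0.2, 0.4]
finger_gap: 0.0003
gripper_force: 0.0
```

```bash
python3 look.py w16 red .094; python3 - <<'E'
from h import *
save('top','top4');save('scene','scene4')
for c,s in blobs('top4','red'): print(c,s[4],atz('top4',c,.1))
for c,s in blobs('scene4','red'): print('s',c,s[4])
t=cv2.imread('pics/top4.png')[110:250,220:350];s=cv2.imread('pics/scene4.png')[180:300,220:420]; w=cv2.imread('pics/w16.png')
cv2.imwrite('pics/f4.png',np.hstack([cv2.resize(s,(500,300)),cv2.resize(w[0:300],(300,300))]))
E
```

```text
48.2167 [ 0.3944 -0.0132  0.197 ] 0.000254834988697732
[276.3667 238.    ] 30 [ 0.4244 -0.0104  0.094 ] [ 0.4212 -0.0108  0.1024] tool dxy -0.019305135621482224 0.02314571338613094
[255.375 132.125] 8 [0.6814 0.0829 0.1   ]
[271.1111 133.6667] 9 [0.6757 0.0383 0.1   ]
[287.     135.4545] 11 [ 0.6693 -0.0067  0.1   ]
[319.  137.5] 10 [ 0.6612 -0.0969  0.1   ]
[484.2143 151.5   ] 14 [ 0.6129 -0.5654  0.1   ]
[433.1753 316.2474] 97 [ 0.1611 -0.3874  0.1   ]
s [273.1754 198.5263] 57
s [388.8286 209.9714] 35
s [378.275 219.325] 40
s [367.6222 229.4222] 45
s [ 64.0414 236.8759] 145
s [344.1887 250.5094] 53
```

View pics/f4.png

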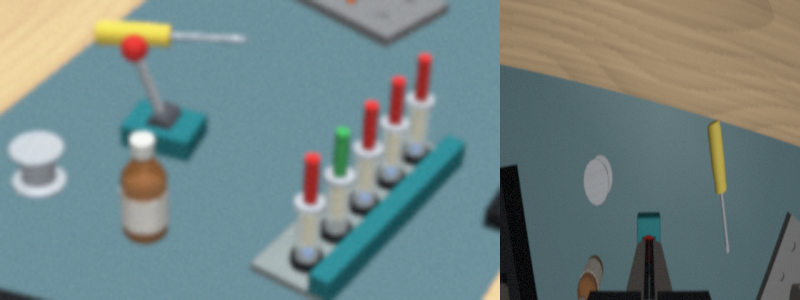

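The scene crop shows all four red probes seated beside the green one, with pellets under the red ones. The small valve's knob is still over to the off side at crop (133,48). I go down behind the knob and push toward +x.

Request:
servo_tool --moves '[0.003,0,0.02,0,0,0,0,0.003,0,0.055,0,0,0,0,0.003,0,0.09,0,0,0,0,0.003,0,0.108,0,0,0,0,0.003,0,0.112,0,0,0,0]'

```text
clock: 48.78
eef_pos: [0.3882, -0.0133, 0.0823]
orientation: [[-0.99, -0.141, -0.005], [-0.141, 0.99, 0.0], [0.005, 0.001, -1.0]]
ft_force: [-0.5, 0.9, 0.4]
finger_gap: 0.0006
gripper_force: 0.0
```

Request:
servo_tool --moves '[-0.01,0,0,0,0,0,0,-0.025,0,0,0,0,0,0,-0.04,0,0,0,0,0,0,-0.055,0,0,0,0,0,0,-0.065,0,0,0,0,0,0]'

```text
clock: 49.2
eef_pos: [0.4581, -0.0039, 0.0868]
orientation: [[-0.99, -0.142, 0.003], [-0.142, 0.99, 0.0], [-0.003, -0.0, -1.0]]
ft_force: [-0.7, -0.4, -1.8]
finger_gap: 0.0006
gripper_force: 0.5
```

Request:
servo_tool --moves '[-0.008,0,0,0,0,0,0,-0.014,0,0,0,0,0,0,-0.018,0,0,0,0,0,0,-0.02,0,0,0,0,0,0,-0.02,0,0,0,0,0,0]'

```text
clock: 49.62
eef_pos: [0.4747, -0.0013, 0.0852]
orientation: [[-0.99, -0.142, 0.0], [-0.142, 0.99, -0.0], [-0.0, -0.0, -1.0]]
ft_force: [-0.4, 0.5, -0.6]
finger_gap: 0.0004
gripper_force: 0.0
```

```bash
python3 - <<'E'
from h import *
save('scene','scene5');o=ctrl.get_obs();print(o['eef_pos'],o['ft_force'])
for c,s in blobs('scene5','red'): print('s',c,s[4])
E
```

```text
[ 0.4745 -0.0013  0.0852] [-1.1068  0.4347 -0.4667]
s [299.5147 206.0441] 68
s [388.8235 209.9118] 34
s [378.3   219.125] 40
s [367.7273 229.2273] 44
s [ 64.1812 236.8859] 149
s [344.1786 250.2143] 56
```

Request:
servo_tool --moves '[-0.003,0,0,0,0,0,0,-0.006,0,0,0,0,0,0,-0.009,0,0,0,0,0,0,-0.01,0,0,0,0,0,0,-0.01,0,0,0,0,0,0]'

```text
clock: 50.08
eef_pos: [0.4766, -0.0007, 0.0842]
orientation: [[-0.99, -0.142, -0.015], [-0.142, 0.99, -0.001], [0.015, 0.001, -1.0]]
ft_force: [-24.3, -5.3, 22.4]
finger_gap: 0.0001
gripper_force: 12.7
```

```bash
python3 - <<'E'
from h import *
save('scene','scene6');o=ctrl.get_obs();print(o['eef_pos'],o['ft_force'])
print([c for c,s in blobs('scene6','red')][0])
E
```

```text
[ 0.4765 -0.0007  0.0842] [-24.2864  -5.9533  22.4387]
[299.9048 206.2381]
```

Request:
servo_tool --moves '[0.01,0,0,0,0,0,0,0.025,0,0,0,0,0,0,0.04,0,-0.01,0,0,0,0,0.06,0,-0.045,0,0,0,0,0.075,0,-0.08,0,0,0,0]'

```text
clock: 50.55
eef_pos: [0.4074, -0.0106, 0.1647]
orientation: [[-0.99, -0.142, -0.004], [-0.142, 0.99, 0.0], [0.004, 0.001, -1.0]]
ft_force: [0.4, -0.1, 0.1]
finger_gap: 0.0004
gripper_force: 0.0
```

Request:
servo_tool --moves '[0.02,0.03,-0.03,0,0,0,0,0.03,0.065,-0.05,0,0,0,0,0.03,0.1,-0.06,0,0,0,0,0.03,0.135,-0.06,0,0,0,0,0.03,0.15,-0.06,0,0,0,0]'

```text
clock: 50.97
eef_pos: [0.3592, 0.1369, 0.2266]
orientation: [[-0.99, -0.142, 0.004], [-0.142, 0.99, 0.003], [-0.004, 0.002, -1.0]]
ft_force: [0.3, -0.7, -0.7]
finger_gap: 0.0006
gripper_force: 0.0
```

Request:
servo_tool --moves '[0,0,0,0,0,0,0,0,0,0,0,0,0,0,0,0,0,0,0,0,0,0,0,0,0,0,0,0]'

```text
clock: 51.3
eef_pos: [0.3593, 0.1328, 0.2249]
orientation: [[-0.99, -0.141, -0.0], [-0.141, 0.99, -0.0], [0.0, -0.0, -1.0]]
ft_force: [-0.5, -0.4, -0.0]
finger_gap: 0.0004
gripper_force: 0.0
```

```bash
python3 - <<'E'
from h import *
save('scene','scene7');save('top','top7');o=ctrl.get_obs();print(o['eef_pos'],o['ft_force'])
B=[c for c,s in blobs('top7','red') if 200<c[1]<260 and 250<c[0]<330]; S=[c for c,s in blobs('scene7','red')]
print(B,S)
a,_=tri('top0',(289.2,219.2),'scene0',(273.7,199.2));b,e=tri('top7',B[0],'scene7',min(S,key=lambda c:abs(c[0]-299)));print(a,b,e)
# chord -> angle on 80 mm arm
print('swing',2*np.arcsin(np.linalg.norm(b-a)/.16),np.arctan2((b-a)[1],(b-a)[0]))
for c,s in blobs('top7','green'): print('g',c,s[4])
t=cv2.imread('pics/top7.png')[110:250,220:350];s=cv2.imread('pics/scene7.png')[150:330,200:440]
cv2.imwrite('pics/f7.png',np.hstack([cv2.resize(s,(533,400)),cv2.resize(t,(260,400))]))
E
```

```text
[0.3594 0.1328 0.2249] [-0.2141 -1.15   -0.3632]
[] [array([300.05  , 206.2667]), array([388.6944, 209.6944]), array([378.3902, 219.122 ]), array([367.5957, 229.3617]), array([ 64.1946, 236.8993]), array([344.1818, 250.2182])]Traceback (most recent call last):
  File "<stdin>", line 5, in <module>
IndexError: list index out of range
```

```bash
python3 - <<'E'
from h import *
print([c for c,s in blobs('top7','red',3)])
t=cv2.imread('pics/top7.png')[110:250,220:350];s=cv2.imread('pics/scene7.png')[150:330,200:440]
cv2.imwrite('pics/f7.png',np.hstack([cv2.resize(s,(480,360)),cv2.resize(t,(320,360))]))
# scene-only: knob pixel vs lever angle, hinge from start estimate (start joint s0)
a,_=tri('top0',(289.2,219.2),'scene0',(273.7,199.2)); ax=np.array([.99,.142,0])
for s0 in(0,.15):
  h=a-.08*(np.sin(s0-.5)*ax+np.cos(s0-.5)*np.array([0,0,1])); print('hinge',h)
  for q in(.7,.8,.85,.9,1.,1.05): print(q,proj('scene7',h+.08*(np.sin(q-.5)*ax+np.cos(q-.5)*np.array([0,0,1]))))
print(proj('scene0',a))
E
```

```text
[array([255.0909, 132.3636]), array([271.1111, 133.6667]), array([287. , 135.1]), array([319. , 137.2]), array([484.3333, 151.4167]), array([284.8485, 195.697 ]), array([433.1373, 316.2745])]
hinge [ 0.4707 -0.0016  0.0234]
0.7 [294.2584 201.3124]
0.8 [297.4336 202.7736]
0.85 [298.9907 203.6058]
0.9 [300.5216 204.5029]
1.0 [303.4873 206.4813]
1.05 [304.9136 207.5572]
hinge [ 0.4599 -0.0032  0.0184]
0.7 [289.8486 202.1498]
0.8 [292.9996 203.6038]
0.85 [294.5456 204.4318]
0.9 [296.0661 205.3241]
1.0 [299.0129 207.2918]
1.05 [300.4308 208.3618]
[272.6047 199.4049]
```

View pics/f7.png

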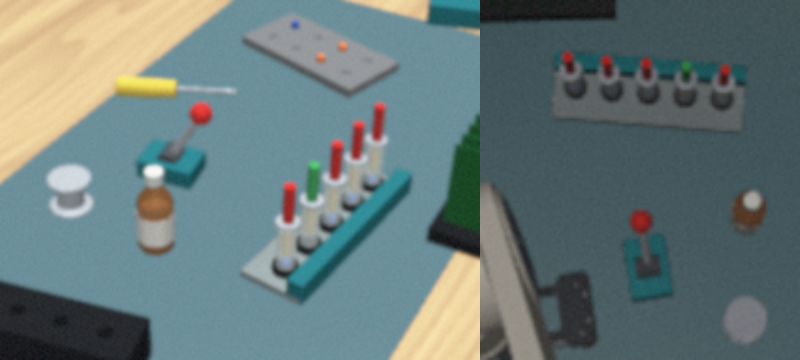

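The lever now leans fully to +x, with the knob at crop (200,113), and all the probes stand. I do a last angle check and hand in if the swing confirms it.

```bash
python3 - <<'E'
from h import *
a,_=tri('top0',(289.2,219.2),'scene0',(273.7,199.2));b,e=tri('top7',(284.85,195.7),'scene7',(300.05,206.27))
sw=2*np.arcsin(np.linalg.norm(b-a)/.16);print(a,b,e,'swing',sw)
if sw>.85: print(ctrl.hand_in())
E
```

```text
[ 0.4327 -0.0071  0.0936] [0.4985 0.0031 0.0908] 0.002742539130937117 swing 0.8589112005263465
the job is handed in; nothing more can be done
None
```

The job is handed in: all four red probes are seated in vials 0, 1, 2 and 4, each on a blue pellet. The small valve's lever was pushed to its stop and released; cameras measured about 0.86 rad of swing from its 0–0.15 rad start, just over the 0.85 required.

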